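# Clip the moisture probes onto the drying plaster bats

### The job

For each of the three or four plaster bats drying in the tray, lift the moisture probe of the same colour up off the hooks of its stand, squeeze its plunger so that its hook comes out, lower the open hook over the bat's brass post until the probe's foot is down on the bat, and let go so that the hook pulls tight on the post. Leave a probe whose bat is not there hanging on the stand, and do not disturb the cup and the cream glaze jar. Only when every bat has its probe, press the white start button on the small grey base station fully down.

Things in the scene. Friction and masses are not known exactly. Their poses are not given: they have to be found in the camera images.
- stand_top (a point): Wooden stand (360 mm long) with 4 places 90 mm apart along its y. At each a probe hangs, by its side pins, in a pair of upturned steel hooks (8 mm plates, 25 mm either side of the place, tips 14 mm above the seats: lift a probe straight up to free it). Point: middle of the row at seat height, 72 mm above the bench. x: forward along the hanging probes.
- red_probe_grip (a point): Grip of the red probe (loose, 0.13 kg, 118 mm long; x forward to its hook, z up): an upright red plate with a black plunger pad behind it, both 26 mm wide, to be squeezed together along x from above. Point 58 mm above the flat foot; plate's front face 18 mm ahead; pad's back face 36 mm behind at rest, 20 pressed; both reach from 18 mm below to 20 mm above the point.
- red_probe_mouth (a point): Middle of the red probe's mouth when the plunger is fully pressed (point fixed to the body, axes as the probe): 82 mm ahead of the grip point, 13 mm above the foot. The grey nose's face is 10 mm behind it, the steel hook (14 mm high, 35 mm wide) 10 mm ahead; mouth 20 x 23 mm. The 66 mm wide side pins are 43 mm behind and 13 mm above it. Hung, the foot is 50 mm above the bench.
- red_probe_hook (a point): Middle of the red probe's hook crossbar (6 mm thick), which moves with the plunger: 3 mm behind the mouth point at rest (mouth then only 4 mm long), 13 mm ahead of it fully pressed (16 mm travel, mouth 20 mm). The spring pushes back with 3 N at rest, 7 N fully pressed. Pulled tight on a post it lies 8 mm ahead of the post's axis, 3 mm ahead of the mouth point.
- red_post (a point): Brass post, 10 mm diameter, upright in the middle of the plaster bat with the red band (loose round slab, 90 mm diameter, 30 mm thick, 0.6 kg, in the metal tray). The post rises 36 mm from the bat's top; this point is half-way up, 18 mm above the bat's top and 18 mm below the tip. None if that bat is not here today.
- blue_probe_grip (a point): Grip of the blue probe (loose, 0.13 kg, 118 mm long; x forward to its hook, z up): an upright blue plate with a black plunger pad behind it, both 26 mm wide, to be squeezed together along x from above. Point 58 mm above the flat foot; plate's front face 18 mm ahead; pad's back face 36 mm behind at rest, 20 pressed; both reach from 18 mm below to 20 mm above the point.
- blue_probe_mouth (a point): Middle of the blue probe's mouth when the plunger is fully pressed (point fixed to the body, axes as the probe): 82 mm ahead of the grip point, 13 mm above the foot. The grey nose's face is 10 mm behind it, the steel hook (14 mm high, 35 mm wide) 10 mm ahead; mouth 20 x 23 mm. The 66 mm wide side pins are 43 mm behind and 13 mm above it. Hung, the foot is 50 mm above the bench.
- blue_probe_hook (a point): Middle of the blue probe's hook crossbar (6 mm thick), which moves with the plunger: 3 mm behind the mouth point at rest (mouth then only 4 mm long), 13 mm ahead of it fully pressed (16 mm travel, mouth 20 mm). The spring pushes back with 3 N at rest, 7 N fully pressed. Pulled tight on a post it lies 8 mm ahead of the post's axis, 3 mm ahead of the mouth point.
- blue_post (a point): Brass post, 10 mm diameter, upright in the middle of the plaster bat with the blue band (loose round slab, 90 mm diameter, 30 mm thick, 0.6 kg, in the metal tray). The post rises 36 mm from the bat's top; this point is half-way up, 18 mm above the bat's top and 18 mm below the tip. None if that bat is not here today.
- yellow_probe_grip (a point): Grip of the yellow probe (loose, 0.13 kg, 118 mm long; x forward to its hook, z up): an upright yellow plate with a black plunger pad behind it, both 26 mm wide, to be squeezed together along x from above. Point 58 mm above the flat foot; plate's front face 18 mm ahead; pad's back face 36 mm behind at rest, 20 pressed; both reach from 18 mm below to 20 mm above the point.
- yellow_probe_mouth (a point): Middle of the yellow probe's mouth when the plunger is fully pressed (point fixed to the body, axes as the probe): 82 mm ahead of the grip point, 13 mm above the foot. The grey nose's face is 10 mm behind it, the steel hook (14 mm high, 35 mm wide) 10 mm ahead; mouth 20 x 23 mm. The 66 mm wide side pins are 43 mm behind and 13 mm above it. Hung, the foot is 50 mm above the bench.
- yellow_probe_hook (a point): Middle of the yellow probe's hook crossbar (6 mm thick), which moves with the plunger: 3 mm behind the mouth point at rest (mouth then only 4 mm long), 13 mm ahead of it fully pressed (16 mm travel, mouth 20 mm). The spring pushes back with 3 N at rest, 7 N fully pressed. Pulled tight on a post it lies 8 mm ahead of the post's axis, 3 mm ahead of the mouth point.
- yellow_post (a point): Brass post, 10 mm diameter, upright in the middle of the plaster bat with the yellow band (loose round slab, 90 mm diameter, 30 mm thick, 0.6 kg, in the metal tray). The post rises 36 mm from the bat's top; this point is half-way up, 18 mm above the bat's top and 18 mm below the tip. None if that bat is not here today.
- green_probe_grip (a point): Grip of the green probe (loose, 0.13 kg, 118 mm long; x forward to its hook, z up): an upright green plate with a black plunger pad behind it, both 26 mm wide, to be squeezed together along x from above. Point 58 mm above the flat foot; plate's front face 18 mm ahead; pad's back face 36 mm behind at rest, 20 pressed; both reach from 18 mm below to 20 mm above the point.
- green_probe_mouth (a point): Middle of the green probe's mouth when the plunger is fully pressed (point fixed to the body, axes as the probe): 82 mm ahead of the grip point, 13 mm above the foot. The grey nose's face is 10 mm behind it, the steel hook (14 mm high, 35 mm wide) 10 mm ahead; mouth 20 x 23 mm. The 66 mm wide side pins are 43 mm behind and 13 mm above it. Hung, the foot is 50 mm above the bench.
- green_probe_hook (a point): Middle of the green probe's hook crossbar (6 mm thick), which moves with the plunger: 3 mm behind the mouth point at rest (mouth then only 4 mm long), 13 mm ahead of it fully pressed (16 mm travel, mouth 20 mm). The spring pushes back with 3 N at rest, 7 N fully pressed. Pulled tight on a post it lies 8 mm ahead of the post's axis, 3 mm ahead of the mouth point.
- green_post (a point): Brass post, 10 mm diameter, upright in the middle of the plaster bat with the green band (loose round slab, 90 mm diameter, 30 mm thick, 0.6 kg, in the metal tray). The post rises 36 mm from the bat's top; this point is half-way up, 18 mm above the bat's top and 18 mm below the tip. None if that bat is not here today.
- start_button (a joint): White round start button, 32 mm diameter, on the grey base station (a fixed box 56 x 56 x 30 mm): 0 up, 0.006 m fully down; about 5 N presses it fully, a spring lifts it again.
- start_button_top (a point): Middle of the top face of the start button; pressed straight down.
- cup_mid (a point): White enamel cup with blue rim, 72 mm wide, 64 mm high; bystander, loose, to be left where it is. Point 35 mm above its underside.
- jar_white_mid (a point): Glaze jar, cream, black lid, 58 mm wide, 73 mm high; bystander, loose, to be left where it is. Point 35 mm above its underside.

How it is judged:
By the outcome, as a careful person would: the job done as asked, in the order asked, and still so for the second after the job is handed in, with the robot touching nothing.
Of red_bat, blue_bat, yellow_bat, green_bat only 3 to 4 are there at a start; the rules pass over those that are not, and their reading is None.
At some moment in a run one of red_bat, blue_bat, yellow_bat, green_bat may be knocked a few centimetres aside while the robot is not near it.
It also fails if it takes over 210 s, if anything falls off the work surface, if the arm or the gripper's body presses on something with over 40 N, if the wrist force passes 120 N, or if a joint passes its speed limit or range.

### The arm

A 6-joint arm with a two-finger parallel gripper is mounted at the origin on a cart in front of the work surface, level with it; the furniture and walls round the work are solid. World frame = base frame: x ahead of the robot, y to its left, z up, the work surface at z = 0. Lengths are in m, angles in rad, forces in N, time in s.
With the tool pointing down it reaches from about 0.275 to 1 m from the base axis. Payload 8.4 kg.
Tool frame: the origin (TCP) lies at the very end of the fingers, on their centre line; the grasp point (between the pads) lies bot.tcp_to_grasp behind it (bot.tcp_to_grasp is the distance from the TCP to the grasp point, in m); z points along the fingers, y is the line along which they close (so a half turn about z gives the same grasp; the last joint's range is limited). The gripper opens to 85 mm and grips with 20 to 120 N. Pads are 22 mm wide; open, the fingers measure 114 mm over their backs; the gripper's body (76 mm by 85 mm) begins 54 mm behind the grasp point. The pads swing forward as they close: fully open they stand 13 mm farther back than shut.
Start: joints at [-1.186, 0.353, 1.633, -0, 1.155, -0.002], TCP at [0.236, -0.579, 0.231] pointing down, gripper open.
Joint ranges: [-2.63, 2.63], [-0.92, 2.1], [0.06, 2.66], [-1.3, 4.44], [0, 2.69], [-3.02, 3.02]. Speed limits (rad/s): [2.22, 2.22, 2.79, 3.14, 3.14, 3.14].

### API

Orientations are given as a 3x3 rotation matrix whose columns are the frame's x, y, z axes.
In Python, from rig import state, viewer, ticket, look_for, spot_point, bot gives the robot as it stands.
- The arm moves only by the shell command python3 -m jog 'ROWS'. ROWS is JSON, a list of rows, each a list of 3 entries, a list of its own where there are three numbers: the closure, from 0 (fully open) to 1 (shut), then the shift along the tool's x, y, z in m, then the turn about the tool's z in degrees. In form: [[jaw, [x, y, z], yaw], ...]. A call has exactly 5 rows; each row shifts and turns the commanded pose from where the row before left it, along the tool's axes as they then stand; what a row does not reach is not made up. A row lasts 1/10 s, in which the tool goes at most 50 mm and 8.59 degrees, less where a joint would pass 70% of its speed; a pose out of reach is approached as far as the arm can. A call with a gripper value outside its range is refused whole. The fingers move at their own pace and stop on an object; the grip force is fixed at half the most. Time passes only in rows, so rows that do not move let the fingers close, or fill a call up. It gives the time, the measured TCP pose, the force, the opening and the grip force at its end, in the units of the state.
- state(): the state, without advancing time (a new reading comes with each control period).
- viewer.get_image(name): name is "scene" or "top" or "wrist"; returns the picture (384x512x3 uint8, red, green, blue); there is no depth.
- viewer.camera_model(name): a dict with "intrinsics" (3x3 intrinsics, pixels), "pose" (4x4, takes a point from camera to world coordinates); the wrist camera has in their place "mount" (4x4, takes a point from camera to tool coordinates, whose origin is the TCP and whose axes are the flange's). Camera axes: x right, y up, looking along -z (the intrinsics and any distortion apply to the point x, -y, -z); pixel columns grow to the right and rows downward; lengths in m; the calibration is good to about 2 mm. The wrist camera is an equidistant fisheye: a pixel r from the principal point sees the ray r / f radians off the axis. A picture is of the moment at which its call begins: read the wrist's pose just before it. camera_model takes no time and is no camera call.
- ticket.finish_job(): hands the job in; it is judged then, once.
Trained networks look in the newest picture that a camera, given by its name, has taken for a name from the list of things; names that differ only in an ending like _2 or _b are one class to them, and where a whole thing is asked for, a point or a joint stands for the part that bears it (a point fixed in the world has none). Each returns a list of dicts, best first, with "confidence" (0 to 1); they miss things now and then, are a little off and sometimes report something else, mostly with a low value. They report only what shows in the picture. A call takes as long as a camera call.
- look_for(query, camera): "bbox" ([left, top, right, bottom] in pixels, round what is visible of it).
- spot_point(query, camera): "centre" ([column, row] in pixels: a listed point, or the origin of a listed thing).
The state is a dict: "time": time; "joint_pos": joint angles; "joint_velocities": joint speeds; "effort": joint torques, N m; "tool_pos": TCP position; "ee_rot": TCP orientation; "wrist_force": force on the tool from outside, world axes, zero at the start; "moment": the same for the moment, N m; "gripper_width": finger opening in m; "grip_force": force on a finger pad.
Only numpy, scipy, OpenCV 4.12 (cv2) and the standard library are available. Lean on these libraries where they do the work, as an engineer would, in place of code of your own. Each camera call takes 0.05 s, during which the arm holds its last target. There are 200 camera calls.

## Working session

There is one attempt and no reset: what is moved stays moved. The work goes in short steps, Python scripts to look and compute and a shell command to move; the robot and the scene stay as the last step left them, time stands still between calls to the robot, and variables do not carry over. Pictures are saved under pics/ and viewed, at most 14 in all, crops included, and the job is handed in when it is done.

```bash
ls; mkdir -p pics; python3 - <<'E'
from rig import state, viewer, bot
import cv2, numpy as np
s=state(); print(s, bot.tcp_to_grasp)
a=[viewer.get_image(n) for n in("scene","top")]
for n in("scene","top","wrist"):print(n,viewer.camera_model(n))
for n,i in zip(("scene","top"),a): cv2.imwrite(f"pics/{n}0.png",cv2.resize(i[:,:,::-1],(800,600)))
E
```

```text
pics
{'time': 0.0, 'joint_pos': array([-1.18639369e+00,  3.53635351e-01,  1.63415532e+00,  2.72787920e-05,
        1.15520271e+00, -2.40947574e-03]), 'joint_velocities': array([0.000475  , 0.00068795, 0.00104399, 0.00097357, 0.00208334,
       0.00081306]), 'effort': array([ 1.98450376e-03, -6.05258274e+01, -3.42064512e+01,  1.22504312e-04,
        9.22589796e-03,  2.73999353e-05]), 'tool_pos': array([ 0.23559283, -0.57836849,  0.23056061]), 'ee_rot': array([[ 9.26120525e-01,  3.77227414e-01, -5.02146849e-04],
       [ 3.77227747e-01, -9.26119602e-01,  1.30786963e-03],
       [ 2.83162393e-05, -1.40066863e-03, -9.99999019e-01]]), 'wrist_force': array([-0.52319037,  1.15244437, -0.10219918]), 'moment': array([-0.01178121, -0.01284055,  0.02457072]), 'grip_force': 0.0, 'gripper_width': 0.08542811349459445} 0.0187
scene {'intrinsics': array([[444.42767568,   0.        , 258.1780314 ],
       [  0.        , 444.42767568, 190.02742147],
       [  0.        ,   0.        ,   1.        ]]), 'pose': array([[-0.87791142,  0.28889751, -0.38185045,  0.15804253],
       [-0.4784607 , -0.56030644
[... 407 characters left out ...]
99932818, -0.02965781, -0.02153124, -0.03646086],
       [-0.02689118,  0.19420701,  0.98059191,  1.70042746],
       [ 0.        ,  0.        ,  0.        ,  1.        ]])}
wrist {'intrinsics': array([[297.31863964,   0.        , 255.02887817],
       [  0.        , 297.31863964, 189.33895508],
       [  0.        ,   0.        ,   1.        ]]), 'mount': array([[-7.43299641e-04,  9.64024252e-01,  2.65813261e-01,
         6.82713019e-02],
       [ 9.99999352e-01,  4.87430863e-04,  1.02855661e-03,
        -8.61636116e-04],
       [ 8.61987927e-04,  2.65813854e-01, -9.64023989e-01,
        -1.44892399e-01],
       [ 0.00000000e+00,  0.00000000e+00,  0.00000000e+00,
         1.00000000e+00]])}
```

View pics/scene0.png

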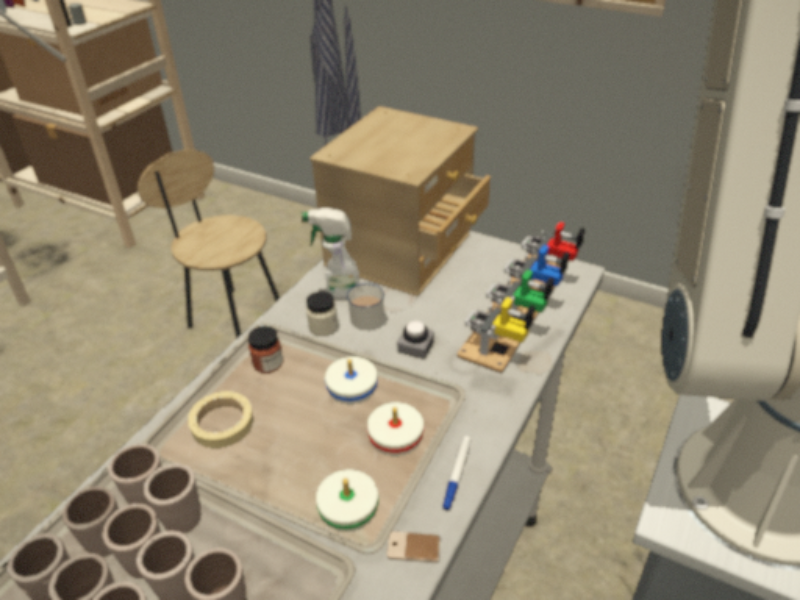

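View pics/top0.png

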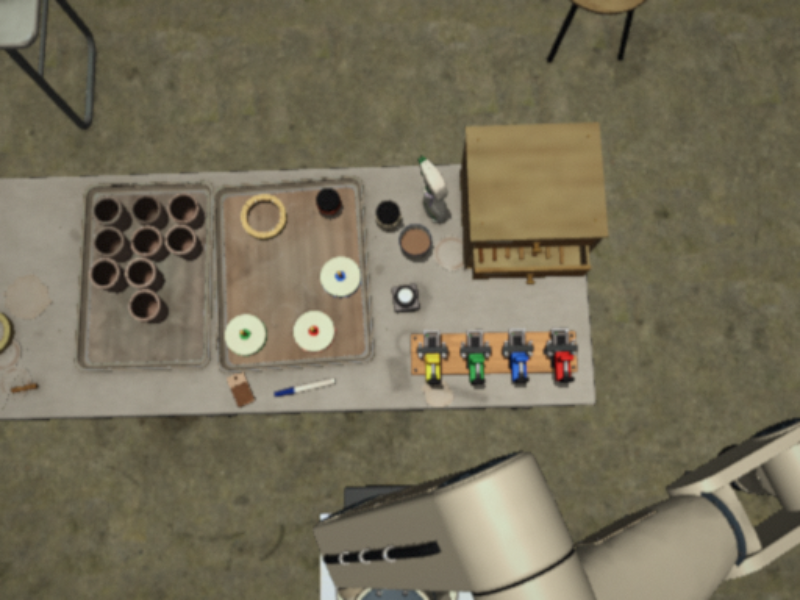

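The scene shows three bats: blue (350,375), red (395,425) and green (347,495). There is no yellow bat. The probes, from the far end, are red, blue, green and yellow, all with hooks pointing +x. The top view agrees. The button is at (405,297) and the cup and jar are at (415,242) and (388,215).

```bash
cat > h.py <<'E'
import numpy as np, cv2
from rig import state, viewer, look_for, spot_point, bot
def ray(cam,px,s=None):
    m=viewer.camera_model(cam); K=m["intrinsics"]; u=(px[0]-K[0,2])/K[0,0]; v=(px[1]-K[1,2])/K[1,1]
    if cam=="wrist":
        r=np.hypot(u,v); k=np.sin(r)/max(r,1e-9); d=np.array([u*k,-v*k,-np.cos(r)])
        T=np.eye(4); T[:3,:3]=s["ee_rot"]; T[:3,3]=s["tool_pos"]; P=T@m["mount"]
    else: d=np.array([u,-v,-1.]); P=m["pose"]
    d=P[:3,:3]@d; return P[:3,3],d/np.linalg.norm(d)
def onz(cam,px,z,s=None):
    o,d=ray(cam,px,s); return o+d*(z-o[2])/d[2]
def tri(rays):
    A=sum(np.eye(3)-np.outer(d,d) for o,d in rays); b=sum((np.eye(3)-np.outer(d,d))@o for o,d in rays)
    return np.linalg.solve(A,b)
def proj(cam,p,s=None):
    m=viewer.camera_model(cam); K=m["intrinsics"]
    if cam=="wrist":
        T=np.eye(4); T[:3,:3]=s["ee_rot"]; T[:3,3]=s["tool_pos"]; P=T@m["mount"]
    else: P=m["pose"]
    c=P[:3,:3].T@(np.asarray(p)-P[:3,3]); c=np.array([c[0],-c[1],-c[2]])
    if cam=="wrist":
        th=np.arctan2(np.hypot(c[0],c[1]),c[2]); c=np.array([*(c[:2]/np.hypot(c[0],c[1])*th),1])
    return (K@(c/c[2]))[:2]
E
python3 - <<'E'
from h import *
np.set_printoptions(precision=4,suppress=True)
for c in("scene","top"): viewer.get_image(c)
Z={'grip':.108,'mouth':.063,'post':.05}
for q in ["stand_top"]+[f"{c}_probe_{k}" for c in("red","blue","green","yellow") for k in("grip","mouth")]+[f"{c}_post" for c in("red","blue","green","yellow")]+["start_button_top","cup_mid","jar_white_mid"]:
    R=[];out=[]
    for c in("scene","top"):
        r=spot_point(q,c)
        if r: out.append((round(r[0]["confidence"],2),onz(c,r[0]["centre"],Z.get(q.split('_')[-1],.05))[:2].round(3))); R.append(ray(c,r[0]["centre"]))
    print(q,out,tri(R) if len(R)==2 else None)
E
```

```text
stand_top [(0.65, array([ 0.5  , -0.249])), (0.61, array([ 0.521, -0.271]))] [ 0.5169 -0.2753  0.0287]
red_probe_grip [(0.77, array([ 0.436, -0.363])), (0.62, array([ 0.434, -0.362]))] [ 0.4347 -0.3617  0.109 ]
red_probe_mouth [(0.98, array([ 0.528, -0.362])), (0.95, array([ 0.535, -0.355]))] [ 0.5301 -0.3549  0.0675]
blue_probe_grip [(0.82, array([ 0.443, -0.277])), (0.97, array([ 0.442, -0.256]))] [ 0.4389 -0.2543  0.124 ]
blue_probe_mouth [(0.8, array([ 0.521, -0.267])), (0.92, array([ 0.514, -0.265]))] [ 0.5166 -0.2635  0.066 ]
green_probe_grip [(0.57, array([ 0.443, -0.186])), (0.91, array([ 0.449, -0.184]))] [ 0.4459 -0.185   0.1082]
green_probe_mouth [(0.7, array([ 0.517, -0.186])), (0.94, array([ 0.523, -0.153]))] [ 0.512  -0.1525  0.0906]
yellow_probe_grip [(0.94, array([ 0.444, -0.088])), (0.74, array([ 0.44 , -0.358]))] [ 0.5051 -0.4015 -0.1598]
yellow_probe_mouth [(0.94, array([ 0.526, -0.083])), (0.8, array([ 0.53 , -0.089]))] [ 0.5302 -0.0895  0.0564]
red_post [(0.59, array([0.537, 0.164])), (0.68, array([0.533, 0.158]))] [0.5365 0.1594 0.0441]
blue_post [(0.95, array([0.651, 0.115])), (0.78, array([0.653, 0.108]))] [0.6545 0.1089 0.0431]
green_post [(0.86, array([0.521, 0.323])), (0.75, array([0.538, 0.318]))] [0.5332 0.3177 0.0385]
yellow_post [(0.29, array([ 0.465, -0.266]))] None
start_button_top [(0.6, array([ 0.6  , -0.024])), (0.54, array([ 0.601, -0.03 ]))] [ 0.6025 -0.0292  0.0443]
cup_mid [(0.91, array([ 0.714, -0.045])), (0.84, array([ 0.716, -0.059]))] [ 0.7207 -0.0587  0.0368]
jar_white_mid [(0.72, array([0.778, 0.014])), (0.67, array([0.778, 0.006]))] [0.7817 0.0072 0.0432]
```

```bash
python3 -m jog '[[0,[0,0,-0.01],-8],[0,[0,0,-0.01],-8],[0,[0,0,0],-8],[0,[0,0,0],-8],[0,[0,0,0],-8]]'; python3 -m jog '[[0,[0,0,0],-8],[0,[0,0,0],-8],[0,[0,0,0],-8],[0,[0,0,0],-4],[0,[0,0,0],0]]'; python3 -m jog '[[0,[0.031,0.02,0],0],[0,[0.031,0.02,0],0],[0,[0.031,0.02,0],0],[0,[0.031,0.02,0],0],[0,[0.031,0.02,0],0]]'; python3 -m jog '[[0,[0.031,0.02,0],0],[0,[0.031,0.02,0],0],[0,[0.031,0.02,0],0],[0,[0.031,0.02,0],0],[0,[0,0,0],0]]'; python3 - <<'E'
from h import *
np.set_printoptions(precision=4,suppress=True)
s=state(); i=viewer.get_image("wrist"); cv2.imwrite("pics/w1.png",cv2.resize(i[:,:,::-1],(800,600)))
print(s["tool_pos"],s["ee_rot"])
for c in ("red","blue","green","yellow"):
  for k,z in(("grip",.108),("mouth",.063)):
    r=spot_point(f"{c}_probe_{k}","wrist")
    for a in r[:2]: print(c,k,round(a["confidence"],2),np.round(a["centre"]),onz("wrist",a["centre"],z,s))
E
```

```text
time: 2.3
tool_pos: [0.2358, -0.5789, 0.2514]
ee_rot: [[0.462, 0.887, 0.0], [0.887, -0.462, -0.0], [-0.0, 0.0, -1.0]]
wrist_force: [-0.2, -0.2, -0.2]
gripper_width: 0.0852
grip_force: 0.0
time: 2.8
tool_pos: [0.2357, -0.5788, 0.2513]
ee_rot: [[-0.004, 1.0, -0.0], [1.0, 0.004, 0.0], [0.0, -0.0, -1.0]]
wrist_force: [0.2, 0.2, -0.5]
gripper_width: 0.0853
grip_force: 0.0
time: 3.3
tool_pos: [0.3359, -0.4223, 0.2514]
ee_rot: [[0.0, 1.0, 0.0], [1.0, -0.0, -0.0], [-0.0, 0.0, -1.0]]
wrist_force: [0.2, -0.1, 0.3]
gripper_width: 0.0857
grip_force: 0.0
time: 3.8
tool_pos: [0.4167, -0.2963, 0.2514]
ee_rot: [[-0.003, 1.0, 0.001], [1.0, 0.003, 0.001], [0.001, 0.001, -1.0]]
wrist_force: [-0.8, 0.4, 0.5]
gripper_width: 0.0853
grip_force: 0.0
[ 0.4167 -0.2963  0.2514] [[-0.0034  1.      0.0008]
 [ 1.      0.0034  0.0009]
 [ 0.0009  0.0008 -1.    ]]
red grip 0.86 [278. 233.] [ 0.4421 -0.3546  0.108 ]
red mouth 0.96 [342. 221.] [ 0.5247 -0.3592  0.063 ]
blue grip 0.79 [284. 147.] [ 0.4454 -0.2642  0.108 ]
blue grip 0.2 [340. 217.] [ 0.5084 -0.3369  0.108 ]
blue mouth 0.82 [343. 144.] [ 0.5192 -0.2646  0.063 ]
green grip 0.63 [286.  59.] [ 0.4467 -0.178   0.108 ]
green mouth 0.73 [348.  70.] [ 0.5229 -0.1777  0.063 ]
yellow grip 0.67 [312. 104.] [ 0.4727 -0.2211  0.108 ]
```

View pics/w1.png

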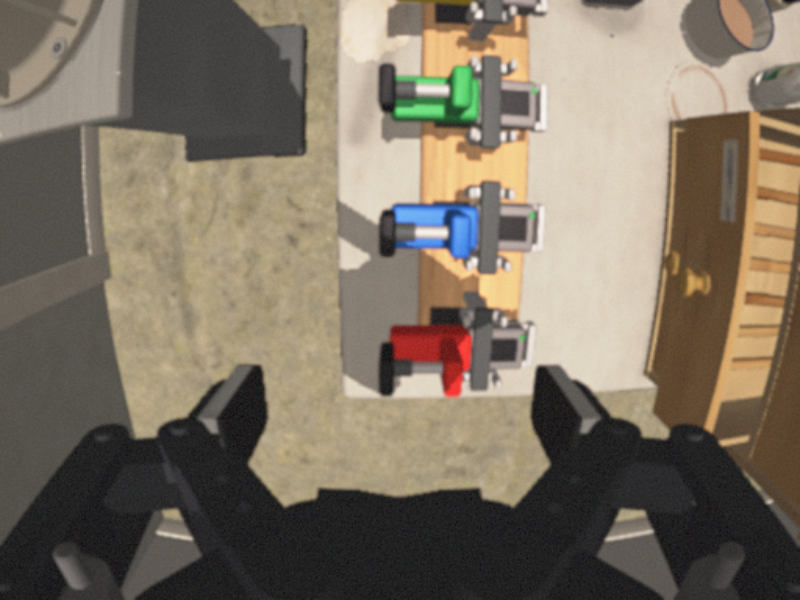

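The wrist view shows blue at (385–545, 230), level with the image x axis, so stand yaw is about 0. Red is at (430,360), green at (460,100), and the drawer front is at x≈660.

```bash
python3 -m jog '[[0,[0.01,0.008,0.02],0],[0,[0.01,0.008,0.02],0],[0,[0.011,0.008,0.02],0],[0,[0,0,0.02],0],[0,[0,0,0],0]]'; python3 -m jog '[[0,[0,0,0],0],[0,[0,0,0],0],[0,[0,0,0],0],[0,[0,0,0],0],[0,[0,0,0],0]]'; python3 - <<'E'
from h import *
np.set_printoptions(precision=4,suppress=True)
s=state(); i=viewer.get_image("wrist"); cv2.imwrite("pics/w2.png",cv2.resize(i[:,:,::-1],(800,600)))
print(s["tool_pos"])
for c in ("red","blue","green"):
  for k,z in(("grip",.108),("mouth",.063),("hook",.063)):
    r=spot_point(f"{c}_probe_{k}","wrist")
    for a in r[:1]: print(c,k,round(a["confidence"],2),np.round(a["centre"]),onz("wrist",a["centre"],z,s))
E
```

```text
time: 4.75
tool_pos: [0.4374, -0.2675, 0.169]
ee_rot: [[-0.003, 1.0, -0.004], [1.0, 0.003, 0.002], [0.002, -0.004, -1.0]]
wrist_force: [-0.0, -0.1, 0.8]
gripper_width: 0.0856
grip_force: 0.0
time: 5.25
tool_pos: [0.439, -0.2685, 0.1718]
ee_rot: [[-0.003, 1.0, 0.001], [1.0, 0.003, -0.0], [-0.0, 0.001, -1.0]]
wrist_force: [-0.2, -0.1, -0.0]
gripper_width: 0.0856
grip_force: 0.0
[ 0.439  -0.2685  0.1718]
red grip 0.95 [254. 302.] [ 0.4387 -0.358   0.108 ]
red mouth 0.89 [338. 273.] [ 0.5237 -0.3581  0.063 ]
red hook 0.57 [336. 271.] [ 0.5212 -0.3557  0.063 ]
blue grip 0.73 [257. 202.] [ 0.4412 -0.267   0.108 ]
blue mouth 0.74 [349. 185.] [ 0.5249 -0.2654  0.063 ]
blue hook 0.63 [345. 186.] [ 0.5216 -0.2668  0.063 ]
green grip 0.94 [258.  76.] [ 0.4414 -0.1766  0.108 ]
green mouth 0.66 [260.  78.] [ 0.4439 -0.1732  0.063 ]
green hook 0.78 [348.  88.] [ 0.5201 -0.1783  0.063 ]
```

View pics/w2.png

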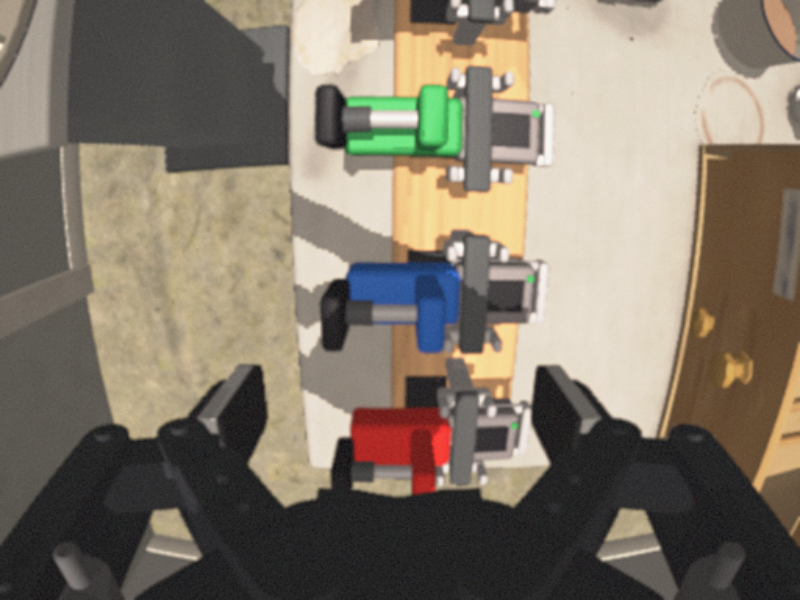

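```bash
python3 -m jog '[[0,[0.002,0.001,0.02],0.2],[0,[0,0,0.02],0],[0,[0,0,0.02],0],[0,[0,0,0.019],0],[0,[0,0,0],0]]'; python3 -m jog '[[0,[0,0,0],0],[0,[0,0,0],0],[1,[0,0,0],0],[1,[0,0,0],0],[1,[0,0,0],0]]';  python3 -m jog '[[1,[0,0,0],0],[1,[0,0,0],0],[1,[0,0,0],0],[1,[0,0,0],0],[1,[0,0,0],0]]'
```

```text
time: 6.25
tool_pos: [0.4384, -0.2653, 0.0902]
ee_rot: [[0.001, 1.0, -0.004], [1.0, -0.001, 0.002], [0.002, -0.004, -1.0]]
wrist_force: [-1.0, 0.8, -0.9]
gripper_width: 0.0853
grip_force: 0.0
time: 6.75
tool_pos: [0.4396, -0.2662, 0.0927]
ee_rot: [[0.001, 1.0, -0.0], [1.0, -0.001, -0.0], [-0.0, -0.0, -1.0]]
wrist_force: [3.4, 1.1, 6.9]
gripper_width: 0.0441
grip_force: 8.6
time: 7.25
tool_pos: [0.4412, -0.2667, 0.0936]
ee_rot: [[0.001, 1.0, 0.003], [1.0, -0.001, -0.001], [-0.001, 0.003, -1.0]]
wrist_force: [-2.0, 2.4, 11.6]
gripper_width: 0.036
grip_force: 59.8
```

```bash
python3 -m jog '[[1,[0,0,-0.01],0],[1,[0,0,-0.01],0],[1,[0,0,-0.02],0],[1,[0,0,-0.02],0],[1,[0,0,-0.02],0]]'; python3 -m jog '[[1,[0,0,-0.03],0],[1,[0,0,-0.02],0],[1,[0,0,0],0],[1,[0,0,0],0],[1,[0,0,0],0]]'; python3 - <<'E'
from h import *
np.set_printoptions(precision=4,suppress=True)
s=state(); i=viewer.get_image("wrist"); cv2.imwrite("pics/w3.png",cv2.resize(i[:,:,::-1],(800,600)))
print(s["tool_pos"])
t=s["tool_pos"]
for k,z in(("grip",-.004+.0187),("mouth",-.049+.0187),("hook",-.049+.0187)):
    r=spot_point(f"blue_probe_{k}","wrist")
    for a in r[:1]: print(k,round(a["confidence"],2),np.round(a["centre"]),onz("wrist",a["centre"],t[2]+z,s)-t)
for c in("scene","top"):
  viewer.get_image(c)
  for q in("blue_probe_mouth","blue_probe_grip","blue_post","red_post","green_post"):
    r=spot_point(q,c); 
    if r: print(c,q,round(r[0]["confidence"],2),np.round(r[0]["centre"],1),onz(c,r[0]["centre"],.05)[:2])
E
```

```text
time: 7.75
tool_pos: [0.4399, -0.2662, 0.1736]
ee_rot: [[0.001, 1.0, 0.0], [1.0, -0.001, -0.0], [-0.0, 0.0, -1.0]]
wrist_force: [0.2, -0.8, -1.0]
gripper_width: 0.0357
grip_force: 60.2
time: 8.25
tool_pos: [0.4392, -0.2658, 0.2212]
ee_rot: [[0.001, 1.0, -0.002], [1.0, -0.001, 0.001], [0.001, -0.002, -1.0]]
wrist_force: [-0.5, 0.2, -1.3]
gripper_width: 0.0363
grip_force: 60.2
[ 0.4392 -0.2658  0.2212]
grip 0.77 [255. 253.] [0.0008 0.0003 0.0147]
mouth 0.96 [380. 220.] [ 0.0845 -0.0011 -0.0303]
hook 0.7 [400. 217.] [ 0.1     0.0008 -0.0303]
scene blue_probe_mouth 0.76 [327.4 132.3] [ 0.6012 -0.4943]
scene blue_probe_grip 0.98 [354.5 127. ] [ 0.5283 -0.5714]
scene blue_post 0.58 [225.6 236. ] [0.648  0.1106]
scene red_post 0.87 [251.9 267.1] [0.5337 0.1722]
scene green_post 0.97 [222.2 315.3] [0.5238 0.3247]
top blue_probe_mouth 0.56 [336.8 202.9] [ 0.5467 -0.2871]
top blue_probe_grip 0.73 [364.6 232.2] [ 0.4462 -0.3726]
top blue_post 0.78 [214.4 173.3] [0.661  0.1217]
top red_post 0.84 [198.4 211.8] [0.5301 0.1769]
top green_post 0.8 [155.  212.6] [0.5316 0.3233]
```

View pics/w3.png

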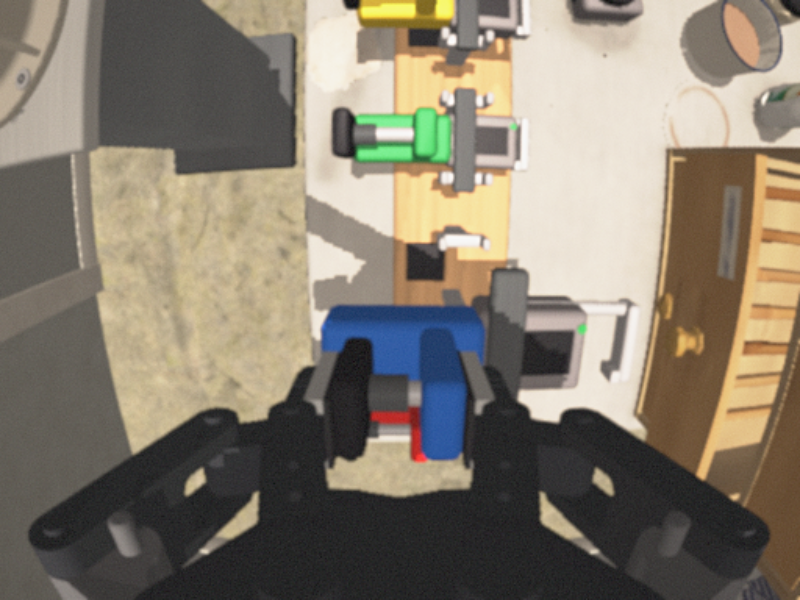

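```bash
python3 -m jog '[[1,[0.03,0,0],0],[1,[0.035,0,0],0],[1,[0.035,0,0],0],[1,[0.035,0,0],0],[1,[0.03,0.02,0],0]]'; python3 -m jog '[[1,[0.03,0.025,0],0],[1,[0.03,0.025,0],0],[1,[0.03,0.025,0],0],[1,[0.03,0.025,0],0],[1,[0.03,0.012,0],0]]'; python3 -m jog '[[1,[0,0,0],0],[1,[0,0,0],0],[1,[0,0,0],0],[1,[0,0,0],0],[1,[0,0,0],0]]';cat > posts.py <<'E'
from h import *
import sys
np.set_printoptions(precision=4,suppress=True)
s=state(); i=viewer.get_image("wrist")
if len(sys.argv)>1: cv2.imwrite(f"pics/{sys.argv[1]}.png",cv2.resize(i[:,:,::-1],(800,600)))
print(s["tool_pos"])
z=float(sys.argv[2]) if len(sys.argv)>2 else .051
for c in("red","blue","green"):
    for a in spot_point(f"{c}_post","wrist")[:1]: print(c,round(a["confidence"],2),np.round(a["centre"]),onz("wrist",a["centre"],z,s))
    for a in spot_point(f"{c}_probe_mouth","wrist")[:1]: print(" mouth",round(a["confidence"],2),np.round(a["centre"]),onz("wrist",a["centre"],s["tool_pos"][2]-.031,s))
E
python3 posts.py w4
```

```text
time: 9.55
tool_pos: [0.4581, -0.0997, 0.2223]
ee_rot: [[0.001, 1.0, -0.001], [1.0, -0.001, 0.0], [0.0, -0.001, -1.0]]
wrist_force: [0.8, -0.5, -0.8]
gripper_width: 0.0357
grip_force: 60.2
time: 10.05
tool_pos: [0.574, 0.0502, 0.2223]
ee_rot: [[0.0, 1.0, 0.001], [1.0, -0.0, 0.0], [0.0, 0.001, -1.0]]
wrist_force: [0.1, -0.1, -1.2]
gripper_width: 0.0359
grip_force: 60.2
time: 10.55
tool_pos: [0.5718, 0.0478, 0.2224]
ee_rot: [[0.002, 1.0, 0.0], [1.0, -0.002, -0.0], [-0.0, 0.0, -1.0]]
wrist_force: [0.3, 0.6, -1.7]
gripper_width: 0.036
grip_force: 60.2
[0.5718 0.0478 0.2224]
red 0.76 [218.  62.] [0.534  0.1681 0.051 ]
blue 0.81 [330. 119.] [0.6529 0.1073 0.051 ]
 mouth 0.55 [381. 218.] [0.657  0.048  0.1914]
green 0.35 [400. 220.] [ 0.7527 -0.0103  0.051 ]
```

View pics/w4.png

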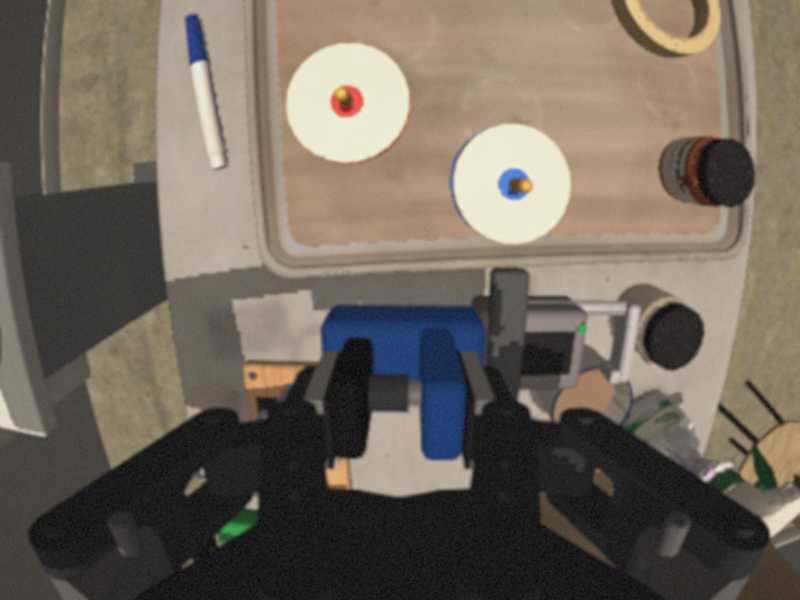

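Blue bat's disc is centred at about (512,184) with the post tip at (526,185). The red post is at (345,98). The held probe's hook is at (627,340) and its mouth is open at about (605,340).

```bash
python3 - <<'E'
from h import *
s=state()
for n,p,z in(("tip",(527,186),.069),("base",(513,184),.033),("discL",(453,183),.033),("discR",(571,183),.033),("discT",(513,124),.033),("discB",(513,243),.033),("hook",(627,340),s["tool_pos"][2]-.03),("nose",(583,340),s["tool_pos"][2]-.03)): print(n,onz("wrist",np.array(p)*.64,z,s).round(4))
E
```

```text
tip [0.6564 0.1092 0.069 ]
base [0.6558 0.1094 0.033 ]
discL [0.6116 0.1089 0.033 ]
discR [0.7012 0.1123 0.033 ]
discT [0.6552 0.1535 0.033 ]
discB [0.6573 0.0657 0.033 ]
hook [0.673  0.0486 0.1923]
nose [0.6511 0.0493 0.1923]
```

```bash
python3 -m jog '[[1,[0.02,0,0.02],0],[1,[0.02,0,0.02],0],[1,[0.021,0,0.02],0],[1,[0,0,0.025],0],[1,[0,0,0],0]]'; python3 -m jog '[[1,[0,0,0],0],[1,[0,0,0],0],[1,[0,0,0],0],[1,[0,0,0],0],[1,[0,0,0],0]]';python3 posts.py w5
```

```text
time: 11.4
tool_pos: [0.5699, 0.1098, 0.1343]
ee_rot: [[-0.0, 1.0, -0.005], [1.0, 0.0, -0.001], [-0.001, -0.005, -1.0]]
wrist_force: [-0.1, -0.2, -1.4]
gripper_width: 0.0361
grip_force: 60.2
time: 11.9
tool_pos: [0.5725, 0.1095, 0.1379]
ee_rot: [[0.001, 1.0, 0.001], [1.0, -0.001, 0.0], [0.0, 0.001, -1.0]]
wrist_force: [-0.6, 0.2, -1.5]
gripper_width: 0.0361
grip_force: 60.2
[0.5725 0.1095 0.1379]
red 0.62 [209. 124.] [0.5371 0.1675 0.051 ]
blue 0.56 [354. 198.] [0.657  0.1065 0.051 ]
 mouth 0.79 [378. 220.] [0.6562 0.1083 0.1069]
green 0.37 [401. 219.] [0.7056 0.0859 0.051 ]
```

View pics/w5.png

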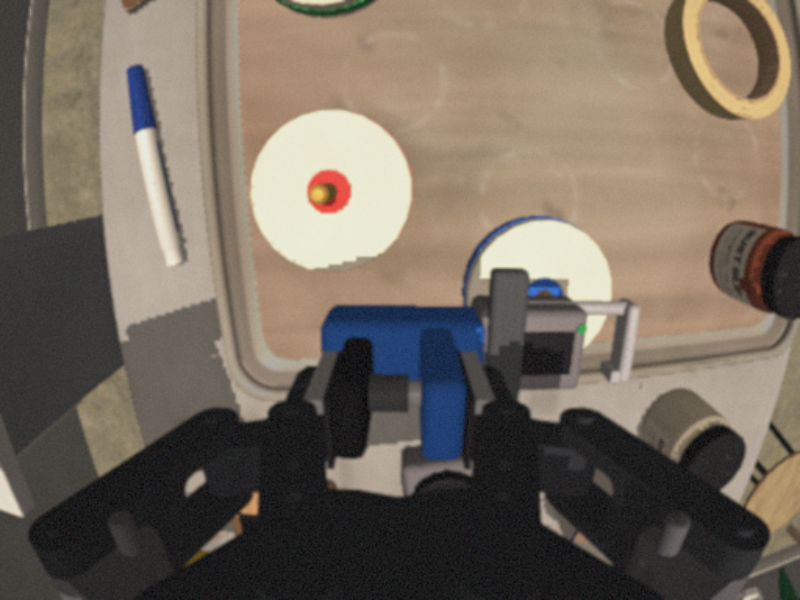

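```bash
python3 - <<'E'
from h import *
s=state();z=s["tool_pos"][2]
for n,p,zz in(("discL",(467,290),.033),("discR",(612,295),.033),("discT",(545,217),.033),("annT",(545,278),.033),("hookbar",(626,340),z-.024),("noseface top",(586,340),z-.022)): print(n,onz("wrist",np.array(p)*.64,zz,s).round(4))
for p in((.656,.109,.069),(.656,.109,.033)): print(proj("wrist",p,s)/.64)
E
```

```text
discL [0.6109 0.113  0.033 ]
discR [0.7003 0.11   0.033 ]
discT [0.6538 0.1548 0.033 ]
annT [0.656  0.1201 0.033 ]
hookbar [0.6691 0.1121 0.1133]
noseface top [0.6489 0.1135 0.1153]
[564.08462944 315.79199446]
[543.51178928 296.74960325]
```

```bash
python3 -m jog '[[1,[0,-0.001,0.01],0],[1,[0,0,0.01],0],[1,[0,0,0.01],0],[1,[0,0,0.01],0],[1,[0,0,0.01],0]]'; python3 -m jog '[[1,[0,0,0.004],0],[1,[0,0,0.002],0],[1,[0,0,0.002],0],[1,[0,0,0],0],[1,[0,0,0],0]]'
```

```text
time: 12.75
tool_pos: [0.5709, 0.1096, 0.086]
ee_rot: [[0.001, 1.0, -0.001], [1.0, -0.001, -0.0], [-0.0, -0.001, -1.0]]
wrist_force: [0.9, 0.0, -1.3]
gripper_width: 0.036
grip_force: 60.2
time: 13.25
tool_pos: [0.5714, 0.1097, 0.0796]
ee_rot: [[0.001, 1.0, 0.001], [1.0, -0.001, 0.0], [0.0, 0.001, -1.0]]
wrist_force: [0.2, -0.2, -1.4]
gripper_width: 0.0357
grip_force: 60.2
```

```bash
python3 -m jog '[[1,[0,0,0.001],0],[1,[0,0,0.001],0],[1,[0,0,0],0],[1,[0,0,0],0],[1,[0,0,0],0]]'; python3 -m jog '[[1,[0,0,0.001],0],[1,[0,0,0.001],0],[1,[0,0,0],0],[1,[0,0,0],0],[1,[0,0,0],0]]';  python3 -m jog '[[1,[0,0,0.001],0],[1,[0,0,0],0],[1,[0,0,0],0],[1,[0,0,0],0],[1,[0,0,0],0]]'
```

```text
time: 13.75
tool_pos: [0.5711, 0.1097, 0.0773]
ee_rot: [[0.001, 1.0, 0.0], [1.0, -0.001, -0.0], [-0.0, 0.0, -1.0]]
wrist_force: [0.3, -0.6, -1.7]
gripper_width: 0.0357
grip_force: 60.2
time: 14.25
tool_pos: [0.5712, 0.1097, 0.0758]
ee_rot: [[0.001, 1.0, 0.0], [1.0, -0.001, 0.0], [0.0, 0.0, -1.0]]
wrist_force: [-2.7, -0.2, 5.0]
gripper_width: 0.0361
grip_force: 60.1
time: 14.75
tool_pos: [0.5712, 0.1098, 0.0757]
ee_rot: [[0.001, 1.0, 0.0], [1.0, -0.001, 0.0], [0.0, 0.0, -1.0]]
wrist_force: [-6.0, -0.7, 15.3]
gripper_width: 0.0358
grip_force: 60.0
```

```bash
python3 -m jog '[[1,[0,0,-0.0015],0],[1,[0,0,0],0],[0.5,[0,0,0],0],[0.4,[0,0,0],0],[0.3,[0,0,0],0]]'; python3 -m jog '[[0.2,[0,0,0],0],[0.1,[0,0,0],0],[0,[0,0,0],0],[0,[0,0,0],0],[0,[0,0,0],0]]';  python3 -m jog '[[0,[0,0,0],0],[0,[0,0,-0.01],0],[0,[0,0,-0.02],0],[0,[0,0,-0.03],0],[0,[0,0,-0.03],0]]'; python3 -m jog '[[0,[0,-0.02,-0.03],0],[0,[-0.02,-0.02,-0.03],0],[0,[0,0,0],0],[0,[0,0,0],0],[0,[0,0,0],0]]'; python3 posts.py w6
```

```text
time: 15.25
tool_pos: [0.5712, 0.1097, 0.0756]
ee_rot: [[0.001, 1.0, -0.0], [1.0, -0.001, -0.0], [-0.0, -0.0, -1.0]]
wrist_force: [-0.8, 0.6, 0.1]
gripper_width: 0.0601
grip_force: 0.0
time: 15.75
tool_pos: [0.5712, 0.1096, 0.0758]
ee_rot: [[0.001, 1.0, 0.0], [1.0, -0.001, -0.0], [-0.0, 0.0, -1.0]]
wrist_force: [-0.1, 0.2, -0.4]
gripper_width: 0.085
grip_force: 0.0
time: 16.25
tool_pos: [0.5709, 0.1096, 0.1672]
ee_rot: [[0.001, 1.0, -0.001], [1.0, -0.001, -0.0], [-0.0, -0.001, -1.0]]
wrist_force: [1.0, -0.0, 0.6]
gripper_width: 0.0855
grip_force: 0.0
time: 16.75
tool_pos: [0.5312, 0.0898, 0.2255]
ee_rot: [[0.001, 1.0, -0.0], [1.0, -0.001, 0.0], [0.0, -0.0, -1.0]]
wrist_force: [-0.0, -0.9, 0.3]
gripper_width: 0.0851
grip_force: 0.0
[0.5312 0.0898 0.2255]
red 0.8 [258.  99.] [0.5352 0.1698 0.051 ]
blue 0.85 [366. 158.] [0.6577 0.1077 0.051 ]
 mouth 0.85 [364. 153.] [0.6001 0.1333 0.1945]
green 0.39 [315. 269.] [ 0.6061 -0.0331  0.051 ]
```

View pics/w6.png

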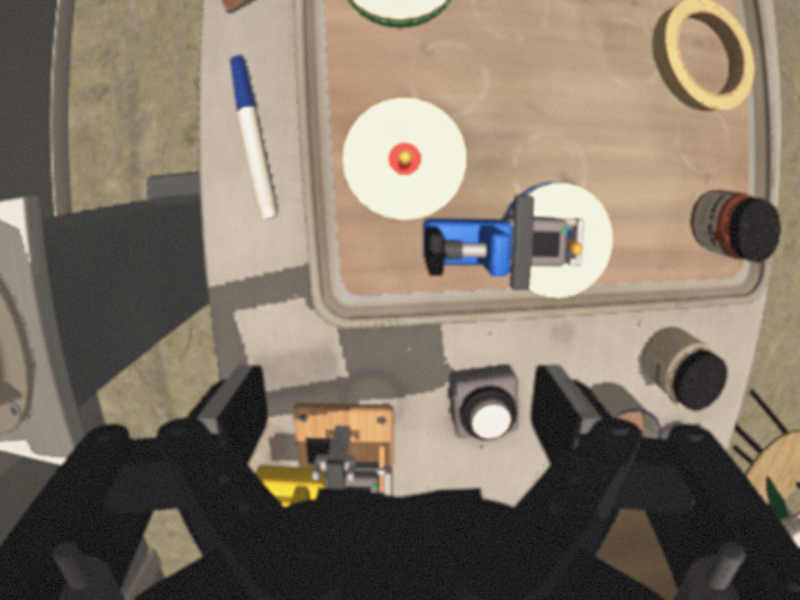

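Blue is seated: the post tip shows at (577,248) inside the hook, and the probe is level. Next is red.

```bash
python3 -m jog '[[0,[-0.015,-0.03,0],0],[0,[-0.02,-0.03,0],0],[0,[-0.032,-0.02,0],0],[0,[-0.03,-0.011,0],0],[0,[-0.035,0,0],0]]'; python3 -m jog '[[0,[-0.035,0,0],0],[0,[-0.035,0,0],0],[0,[-0.035,0,0],0],[0,[-0.035,0,0],0],[0,[-0.035,0,0],0]]';  python3 -m jog '[[0,[-0.035,0,0],0],[0,[-0.035,0,0],0],[0,[-0.035,0,0],0],[0,[-0.035,0,0.02],0],[0,[0,0,0.03],0]]'; python3 -m jog '[[0,[0,0,0],0],[0,[0,0,0],0],[0,[0,0,0],0],[0,[0,0,0],0],[0,[0,0,0],0]]'; cat > grip.py <<'E'
from h import *
import sys
np.set_printoptions(precision=4,suppress=True)
s=state(); i=viewer.get_image("wrist"); cv2.imwrite(f"pics/{sys.argv[2]}.png",cv2.resize(i[:,:,::-1],(800,600)))
print(s["tool_pos"]); c=sys.argv[1]
for k,z in(("grip",.108),("mouth",.063),("hook",.063)):
    for a in spot_point(f"{c}_probe_{k}","wrist")[:1]: print(k,round(a["confidence"],2),np.round(a["centre"]),onz("wrist",a["centre"],z,s))
E
python3 grip.py red w7
```

```text
time: 17.6
tool_pos: [0.4384, -0.0427, 0.2257]
ee_rot: [[-0.0, 1.0, -0.001], [1.0, 0.0, 0.0], [0.0, -0.001, -1.0]]
wrist_force: [0.7, 0.0, 0.1]
gripper_width: 0.0855
grip_force: 0.0
time: 18.1
tool_pos: [0.4398, -0.2187, 0.2257]
ee_rot: [[0.001, 1.0, 0.0], [1.0, -0.001, 0.0], [0.0, 0.0, -1.0]]
wrist_force: [0.1, 0.8, 0.0]
gripper_width: 0.0854
grip_force: 0.0
time: 18.6
tool_pos: [0.4412, -0.3621, 0.1767]
ee_rot: [[0.003, 1.0, 0.004], [1.0, -0.003, -0.004], [-0.004, 0.004, -1.0]]
wrist_force: [1.1, 0.2, -0.5]
gripper_width: 0.0853
grip_force: 0.0
time: 19.1
tool_pos: [0.4404, -0.3572, 0.177]
ee_rot: [[-0.0, 1.0, 0.001], [1.0, 0.0, -0.001], [-0.001, 0.001, -1.0]]
wrist_force: [-0.9, 0.1, -0.2]
gripper_width: 0.0855
grip_force: 0.0
[ 0.4404 -0.3572  0.177 ]
grip 0.58 [251. 202.] [ 0.4382 -0.3574  0.108 ]
mouth 0.57 [343. 188.] [ 0.5225 -0.3589  0.063 ]
hook 0.74 [340. 184.] [ 0.5195 -0.3546  0.063 ]
```

View pics/w7.png

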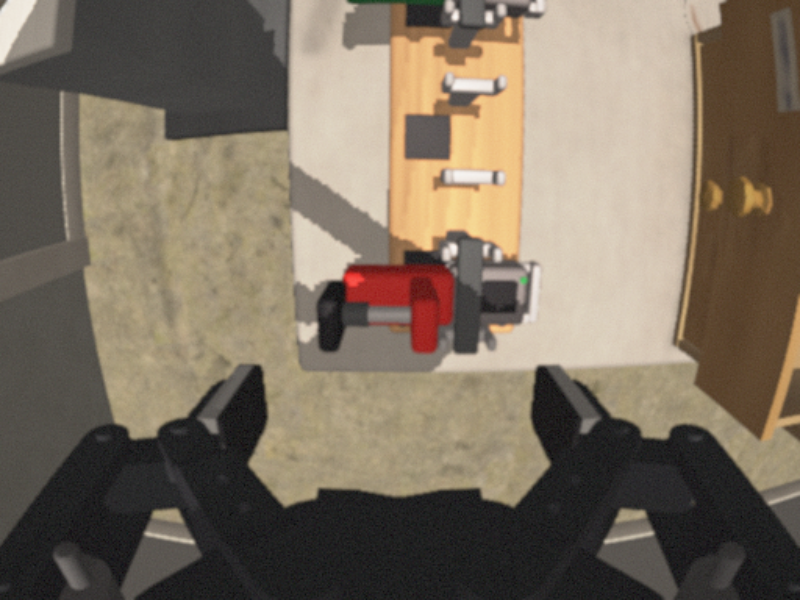

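```bash
python3 -m jog '[[0,[0,-0.002,0.02],0],[0,[0,0,0.02],0],[0,[0,0,0.02],0],[0,[0,0,0.021],0],[0,[0,0,0],0]]'; python3 -m jog '[[0,[0,0,0],0],[0,[0,0,0],0],[1,[0,0,0],0],[1,[0,0,0],0],[1,[0,0,0],0]]';  python3 -m jog '[[1,[0,0,0],0],[1,[0,0,0],0],[1,[0,0,0],0],[1,[0,0,0],0],[1,[0,0,0],0]]'
```

```text
time: 19.8
tool_pos: [0.4363, -0.3561, 0.0925]
ee_rot: [[0.001, 1.0, -0.004], [1.0, -0.001, 0.003], [0.003, -0.004, -1.0]]
wrist_force: [-0.6, -0.1, 0.1]
gripper_width: 0.0854
grip_force: 0.0
time: 20.3
tool_pos: [0.438, -0.3575, 0.0955]
ee_rot: [[0.001, 1.0, 0.001], [1.0, -0.001, -0.001], [-0.001, 0.001, -1.0]]
wrist_force: [4.4, 1.3, 7.2]
gripper_width: 0.0444
grip_force: 8.6
time: 20.8
tool_pos: [0.4393, -0.358, 0.0964]
ee_rot: [[0.001, 1.0, 0.003], [1.0, -0.001, -0.002], [-0.002, 0.003, -1.0]]
wrist_force: [-0.3, 1.6, 10.8]
gripper_width: 0.0358
grip_force: 59.6
```

```bash
python3 -m jog '[[1,[0,0,-0.01],0],[1,[0,0,-0.01],0],[1,[0,0,-0.02],0],[1,[0,0,-0.03],0],[1,[0,0,-0.03],0]]'; python3 -m jog '[[1,[0,0,-0.03],0],[1,[0.02,0,0],0],[1,[0.033,0.002,0],0],[1,[0.035,0.002,0],0],[1,[0.035,0.002,0],0]]';  python3 -m jog '[[1,[0.035,0.002,0],0],[1,[0.035,0.002,0],0],[1,[0.035,0.002,0],0],[1,[0.035,0,0],0],[1,[0.035,0,0],0]]'; python3 -m jog '[[1,[0.035,0,0],0],[1,[0.035,0,0],0],[1,[0.035,0,0],0],[1,[0.035,0,0],0],[1,[0.03,0,0],0]]';python3 -m jog '[[1,[0,0,0],0],[1,[0,0,0],0],[1,[0,0,0],0],[1,[0,0,0],0],[1,[0,0,0],0]]'; python3 posts.py w8
```

```text
time: 21.3
tool_pos: [0.4375, -0.357, 0.196]
ee_rot: [[0.001, 1.0, -0.001], [1.0, -0.001, 0.001], [0.001, -0.001, -1.0]]
wrist_force: [1.2, -1.6, -1.6]
gripper_width: 0.036
grip_force: 60.3
time: 21.8
tool_pos: [0.443, -0.2323, 0.2243]
ee_rot: [[0.001, 1.0, -0.001], [1.0, -0.001, 0.001], [0.001, -0.001, -1.0]]
wrist_force: [0.8, -0.4, -1.0]
gripper_width: 0.0359
grip_force: 60.3
time: 22.3
tool_pos: [0.4489, -0.0573, 0.2243]
ee_rot: [[0.001, 1.0, -0.001], [1.0, -0.001, 0.0], [0.0, -0.001, -1.0]]
wrist_force: [0.9, 0.2, -1.4]
gripper_width: 0.0358
grip_force: 60.3
time: 22.8
tool_pos: [0.4488, 0.1127, 0.2243]
ee_rot: [[0.0, 1.0, -0.001], [1.0, -0.0, 0.0], [0.0, -0.001, -1.0]]
wrist_force: [-0.3, -0.1, -2.1]
gripper_width: 0.0359
grip_force: 60.3
time: 23.3
tool_pos: [0.4501, 0.11, 0.2248]
ee_rot: [[0.002, 1.0, -0.0], [1.0, -0.002, -0.0], [-0.0, -0.0, -1.0]]
wrist_force: [0.5, -0.6, -1.1]
gripper_width: 0.0361
grip_force: 60.3
[0.4501 0.11   0.2248]
red 0.87 [314. 127.] [0.514  0.1605 0.051 ]
 mouth 0.77 [381. 214.] [0.5353 0.1123 0.1938]
blue 0.76 [420. 179.] [0.6532 0.1036 0.051 ]
 mouth 0.62 [422. 172.] [0.5632 0.142  0.1938]
 mouth 0.57 [423. 172.] [0.5647 0.1421 0.1938]
```

View pics/w8.png

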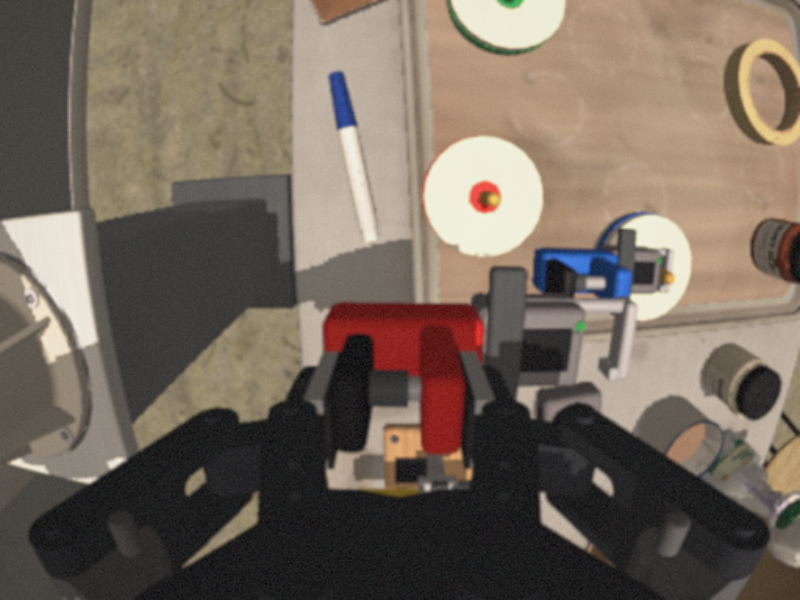

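```bash
cat > px.py <<'E'
from h import *
import sys
s=state()
for a in sys.argv[1:]:
    x,y,z=map(float,a.split(",")); print(a,onz("wrist",np.array((x,y))*.64,z,s).round(4))
E
python3 px.py 493,199,.069 486,197,.033 423,195,.033 544,195,.033 484,136,.033 484,255,.033
```

```text
493,199,.069 [0.5123 0.1619 0.069 ]
486,197,.033 [0.5144 0.1612 0.033 ]
423,195,.033 [0.4683 0.1619 0.033 ]
544,195,.033 [0.5588 0.1642 0.033 ]
484,136,.033 [0.5123 0.2059 0.033 ]
484,255,.033 [0.5142 0.118  0.033 ]
```

Red bat has been knocked: its post is now at (.513,.162), from the disc at 423–544 / 136–255. I'll use the new position.

```bash
python3 -m jog '[[1,[0.018,-0.011,0.02],0],[1,[0.017,-0.011,0.02],0],[1,[0.017,0,0.02],0],[1,[0,0,0.026],0],[1,[0,0,0],0]]'; python3 -m jog '[[1,[0,0,0],0],[1,[0,0,0],0],[1,[0,0,0],0],[1,[0,0,0],0],[1,[0,0,0],0]]';python3 posts.py w9
```

```text
time: 24.15
tool_pos: [0.4261, 0.1624, 0.1364]
ee_rot: [[-0.0, 1.0, -0.005], [1.0, 0.0, -0.002], [-0.002, -0.005, -1.0]]
wrist_force: [-0.1, -0.4, -1.8]
gripper_width: 0.0359
grip_force: 60.4
time: 24.65
tool_pos: [0.4285, 0.1627, 0.1393]
ee_rot: [[0.001, 1.0, 0.001], [1.0, -0.001, 0.0], [0.0, 0.001, -1.0]]
wrist_force: [-0.6, -0.7, -1.5]
gripper_width: 0.0362
grip_force: 60.4
[0.4285 0.1627 0.1393]
red 0.97 [356. 194.] [0.5148 0.1625 0.051 ]
 mouth 0.74 [380. 215.] [0.5132 0.165  0.1083]
blue 0.89 [469. 243.] [0.6579 0.1074 0.051 ]
 mouth 0.91 [469. 238.] [0.5996 0.1426 0.1083]
green 0.7 [381.  14.] [0.5337 0.3179 0.051 ]
```

View pics/w9.png

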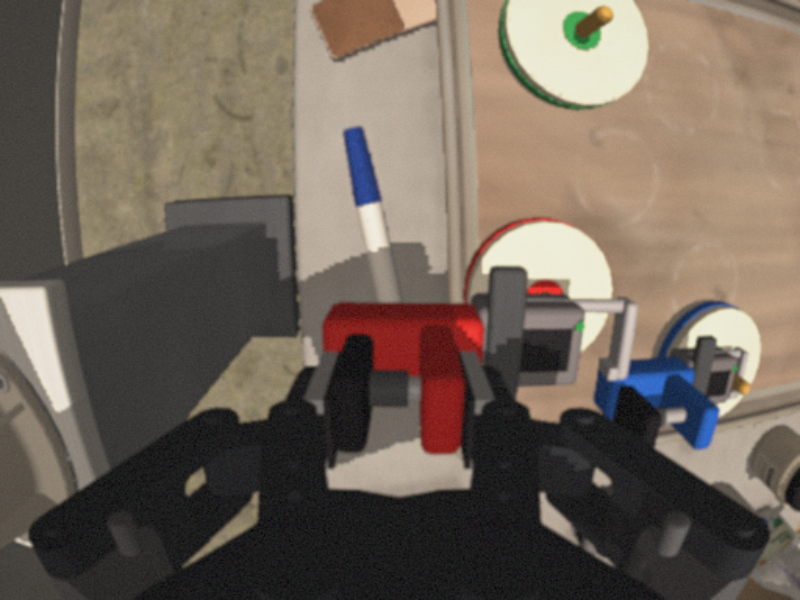

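Same relative geometry as the successful blue approach, with the disc at 467–612 and the annulus at (545,285). Blue is still seated. Descending.

```bash
python3 -m jog '[[1,[0,-0.001,0.01],0],[1,[0,0,0.01],0],[1,[0,0,0.01],0],[1,[0,0,0.01],0],[1,[0,0,0.01],0]]'; python3 -m jog '[[1,[0,0,0.004],0],[1,[0,0,0.002],0],[1,[0,0,0.001],0],[1,[0,0,0],0],[1,[0,0,0],0]]'; python3 -m jog '[[1,[0,0,0.001],0],[1,[0,0,0.001],0],[1,[0,0,0],0],[1,[0,0,0],0],[1,[0,0,0],0]]'; python3 -m jog '[[1,[0,0,0.001],0],[1,[0,0,0],0],[1,[0,0,0],0],[1,[0,0,0],0],[1,[0,0,0],0]]'
```

```text
time: 25.5
tool_pos: [0.4269, 0.1627, 0.0876]
ee_rot: [[0.001, 1.0, -0.001], [1.0, -0.001, -0.0], [-0.0, -0.001, -1.0]]
wrist_force: [0.3, 0.2, -1.1]
gripper_width: 0.036
grip_force: 60.4
time: 26.0
tool_pos: [0.4274, 0.1628, 0.0821]
ee_rot: [[0.001, 1.0, 0.001], [1.0, -0.001, 0.0], [0.0, 0.001, -1.0]]
wrist_force: [-0.4, -0.2, -1.7]
gripper_width: 0.0357
grip_force: 60.4
time: 26.5
tool_pos: [0.4272, 0.1628, 0.0798]
ee_rot: [[0.001, 1.0, 0.0], [1.0, -0.001, 0.0], [0.0, 0.0, -1.0]]
wrist_force: [-0.1, -0.5, -1.1]
gripper_width: 0.0357
grip_force: 60.4
time: 27.0
tool_pos: [0.4272, 0.1628, 0.0788]
ee_rot: [[0.001, 1.0, 0.0], [1.0, -0.001, 0.0], [0.0, 0.0, -1.0]]
wrist_force: [0.1, -0.2, -1.4]
gripper_width: 0.0357
grip_force: 60.4
```

```bash
python3 -m jog '[[1,[0,0,0.001],0],[1,[0,0,0],0],[1,[0,0,0],0],[1,[0,0,0],0],[1,[0,0,0],0]]'; python3 -m jog '[[1,[0,0,0.001],0],[1,[0,0,0],0],[1,[0,0,0],0],[1,[0,0,0],0],[1,[0,0,0],0]]'
```

```text
time: 27.5
tool_pos: [0.4272, 0.1629, 0.0784]
ee_rot: [[0.001, 1.0, 0.0], [1.0, -0.001, 0.0], [0.0, 0.0, -1.0]]
wrist_force: [-3.9, -0.5, 10.8]
gripper_width: 0.0359
grip_force: 60.3
time: 28.0
tool_pos: [0.4271, 0.1629, 0.0782]
ee_rot: [[0.001, 1.0, 0.0], [1.0, -0.001, 0.0], [0.0, 0.0, -1.0]]
wrist_force: [-8.9, -1.5, 24.9]
gripper_width: 0.0359
grip_force: 60.6
```

```bash
python3 -m jog '[[1,[0,0,-0.0015],0],[1,[0,0,0],0],[0.5,[0,0,0],0],[0.4,[0,0,0],0],[0.3,[0,0,0],0]]'; python3 -m jog '[[0.2,[0,0,0],0],[0.1,[0,0,0],0],[0,[0,0,0],0],[0,[0,0,0],0],[0,[0,0,0],0]]';  python3 -m jog '[[0,[0,0,0],0],[0,[0,0,-0.01],0],[0,[0,0,-0.02],0],[0,[0,0,-0.03],0],[0,[0,0,-0.03],0]]'; python3 -m jog '[[0,[-0.02,0.01,-0.03],0],[0,[-0.02,0,-0.03],0],[0,[0,0,0],0],[0,[0,0,0],0],[0,[0,0,0],0]]'; python3 posts.py w10
```

```text
time: 28.5
tool_pos: [0.4273, 0.1627, 0.0782]
ee_rot: [[0.001, 1.0, -0.0], [1.0, -0.001, -0.0], [-0.0, -0.0, -1.0]]
wrist_force: [-0.2, -0.4, -0.4]
gripper_width: 0.0596
grip_force: 0.0
time: 29.0
tool_pos: [0.4271, 0.1628, 0.0783]
ee_rot: [[0.001, 1.0, -0.0], [1.0, -0.001, 0.0], [0.0, -0.0, -1.0]]
wrist_force: [-0.3, -0.1, -0.4]
gripper_width: 0.0855
grip_force: 0.0
time: 29.5
tool_pos: [0.4268, 0.1626, 0.1697]
ee_rot: [[0.001, 1.0, -0.001], [1.0, -0.001, -0.0], [-0.0, -0.001, -1.0]]
wrist_force: [0.7, 0.2, 0.1]
gripper_width: 0.0855
grip_force: 0.0
time: 30.0
tool_pos: [0.4365, 0.1229, 0.2277]
ee_rot: [[0.001, 1.0, -0.001], [1.0, -0.001, -0.0], [-0.0, -0.001, -1.0]]
wrist_force: [-1.0, 0.3, -1.1]
gripper_width: 0.0856
grip_force: 0.0
[0.4365 0.1229 0.2277]
red 0.86 [326. 138.] [0.5147 0.1616 0.051 ]
 mouth 0.98 [329. 135.] [0.4818 0.1768 0.1967]
blue 0.61 [426. 188.] [0.6523 0.1048 0.051 ]
 mouth 0.59 [426. 181.] [0.5543 0.1487 0.1967]
green 0.94 [340.   4.] [0.5309 0.3165 0.051 ]
```

View pics/w10.png

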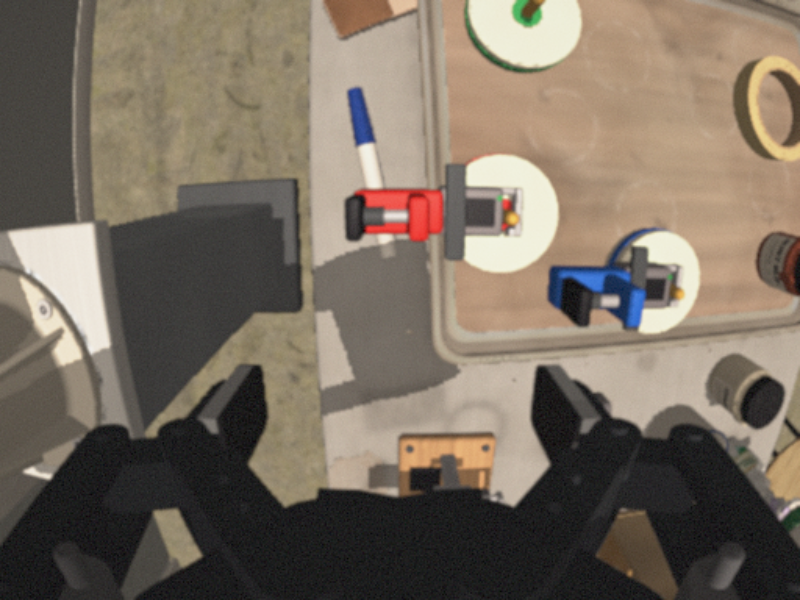

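Red is seated: its post tip is at (512,218) inside the hook. Blue is still fine. Next is green.

```bash
python3 -m jog '[[0,[-0.02,0.001,0],0],[0,[-0.035,0.001,0],0],[0,[-0.035,0.001,0],0],[0,[-0.035,0.001,0],0],[0,[-0.035,0,0],0]]'; python3 -m jog '[[0,[-0.035,0,0],0],[0,[-0.035,0,0],0],[0,[-0.035,0,0],0],[0,[-0.035,0,0.02],0],[0,[0,0,0.03],0]]';  python3 -m jog '[[0,[0,0,0],0],[0,[0,0,0],0],[0,[0,0,0],0],[0,[0,0,0],0],[0,[0,0,0],0]]'; python3 grip.py green w11; python3 - <<'E'
import cv2,numpy as np
for f,h in(("w2",(105,125)),("w7",(0,8)),("w11",(50,75))):
    i=cv2.imread(f"pics/{f}.png"); H=cv2.cvtColor(i,cv2.COLOR_BGR2HSV)
    m=((H[...,0]>=h[0])&(H[...,0]<=h[1])&(H[...,1]>130)&(H[...,2]>50)).astype(np.uint8); m[:240]=0;m[370:]=0
    n,l,st,c=cv2.connectedComponentsWithStats(m); k=1+st[1:,4].argmax(); print(f,st[k],c[k])
    b=m.copy();b[:335]=0; xs=np.where((l==k)&(b>0))[1]; print(" plate foot cols",xs.min() if len(xs) else None,xs.max() if len(xs) else None)
E
```

```text
time: 30.85
tool_pos: [0.441, -0.0385, 0.2282]
ee_rot: [[0.0, 1.0, 0.0], [1.0, -0.0, -0.0], [-0.0, 0.0, -1.0]]
wrist_force: [0.1, 1.1, -0.4]
gripper_width: 0.0853
grip_force: 0.0
time: 31.35
tool_pos: [0.4426, -0.1811, 0.1791]
ee_rot: [[0.003, 1.0, 0.004], [1.0, -0.003, -0.003], [-0.003, 0.004, -1.0]]
wrist_force: [-0.8, 0.9, 0.1]
gripper_width: 0.0851
grip_force: 0.0
time: 31.85
tool_pos: [0.4416, -0.177, 0.1793]
ee_rot: [[-0.0, 1.0, 0.002], [1.0, 0.0, -0.001], [-0.001, 0.002, -1.0]]
wrist_force: [0.3, 0.2, -0.9]
gripper_width: 0.086
grip_force: 0.0
[ 0.4416 -0.177   0.1793]
grip 0.79 [257. 198.] [ 0.4436 -0.1751  0.108 ]
mouth 0.78 [342. 186.] [ 0.5236 -0.1771  0.063 ]
hook 0.65 [338. 188.] [ 0.5201 -0.1791  0.063 ]
w2 [ 347  262  113   89 5685] [411.63078276 293.40703606]
 plate foot cols 418 443
w7 [ 342  264  112   89 5641] [406.58092537 295.83300833]
 plate foot cols 411 437
w11 [ 344  266  107   85 5018] [405.67178159 295.27082503]
 plate foot cols 412 433
```

```bash
python3 -m jog '[[0,[0,-0.0015,0.02],0],[0,[0,0,0.02],0],[0,[0,0,0.02],0],[0,[0,0,0.0235],0],[0,[0,0,0],0]]'; python3 -m jog '[[0,[0,0,0],0],[0,[0,0,0],0],[1,[0,0,0],0],[1,[0,0,0],0],[1,[0,0,0],0]]';  python3 -m jog '[[1,[0,0,0],0],[1,[0,0,0],0],[1,[0,0,0],0],[1,[0,0,0],0],[1,[0,0,0],0]]'; python3 -m jog '[[1,[0,0,-0.01],0],[1,[0,0,-0.01],0],[1,[0,0,-0.02],0],[1,[0,0,-0.03],0],[1,[0,0,-0.03],0]]'; python3 -m jog '[[1,[0,0,-0.03],0],[1,[0,0,0],0],[1,[0,0,0],0],[1,[0,0,0],0],[1,[0,0,0],0]]'; python3 posts.py w12
```

```text
time: 32.55
tool_pos: [0.4376, -0.1765, 0.0926]
ee_rot: [[0.001, 1.0, -0.004], [1.0, -0.001, 0.002], [0.002, -0.004, -1.0]]
wrist_force: [-0.7, 0.6, 1.0]
gripper_width: 0.0853
grip_force: 0.0
time: 33.05
tool_pos: [0.4395, -0.1773, 0.0953]
ee_rot: [[0.001, 1.0, 0.001], [1.0, -0.001, -0.0], [-0.0, 0.001, -1.0]]
wrist_force: [4.9, 0.3, 6.5]
gripper_width: 0.044
grip_force: 8.6
time: 33.55
tool_pos: [0.4411, -0.1777, 0.0962]
ee_rot: [[0.001, 1.0, 0.004], [1.0, -0.001, -0.001], [-0.001, 0.004, -1.0]]
wrist_force: [-0.9, 1.4, 12.9]
gripper_width: 0.0357
grip_force: 60.2
time: 34.05
tool_pos: [0.439, -0.1771, 0.1961]
ee_rot: [[0.001, 1.0, -0.001], [1.0, -0.001, 0.0], [0.0, -0.001, -1.0]]
wrist_force: [0.9, -0.1, -1.3]
gripper_width: 0.036
grip_force: 60.2
time: 34.55
tool_pos: [0.4386, -0.1769, 0.2236]
ee_rot: [[0.001, 1.0, -0.002], [1.0, -0.001, 0.001], [0.001, -0.002, -1.0]]
wrist_force: [-0.5, 0.6, -0.1]
gripper_width: 0.0358
grip_force: 60.2
[ 0.4386 -0.1769  0.2236]
blue 0.24 [378. 216.] [ 0.5875 -0.2295  0.051 ]
green 0.53 [258. 251.] [ 0.4423 -0.2714  0.051 ]
 mouth 0.71 [378. 220.] [ 0.5222 -0.1785  0.1926]
```

```bash
python3 -m jog '[[1,[0.02,0.002,0],0],[1,[0.035,0.002,0],0],[1,[0.035,0.002,0],0],[1,[0.035,0.002,0],0],[1,[0.035,0,0],0]]'; python3 -m jog '[[1,[0.035,0,0],0],[1,[0.035,0,0],0],[1,[0.035,0,0],0],[1,[0.035,0,0],0],[1,[0.035,0,0],0]]';  python3 -m jog '[[1,[0.035,0,0],0],[1,[0.035,0,0],0],[1,[0.03,0,0],0],[1,[0,0,0],0],[1,[0,0,0],0]]'; python3 -m jog '[[1,[0,0,0],0],[1,[0,0,0],0],[1,[0,0,0],0],[1,[0,0,0],0],[1,[0,0,0],0]]'; python3 posts.py w13; python3 - <<'E'
import cv2,numpy as np
i=cv2.imread("pics/w13.png"); H=cv2.cvtColor(i,cv2.COLOR_BGR2HSV)
m=((H[...,1]<70)&(H[...,2]>190)).astype(np.uint8)
n,l,st,c=cv2.connectedComponentsWithStats(m); 
for k in np.argsort(-st[1:,4])[:4]+1: print(st[k],c[k])
E
```

```text
time: 35.4
tool_pos: [0.4477, -0.016, 0.2249]
ee_rot: [[0.001, 1.0, 0.0], [1.0, -0.001, 0.0], [0.0, 0.0, -1.0]]
wrist_force: [0.8, 0.2, -1.6]
gripper_width: 0.036
grip_force: 60.2
time: 35.9
tool_pos: [0.4475, 0.1592, 0.2248]
ee_rot: [[0.001, 1.0, 0.0], [1.0, -0.001, 0.0], [0.0, 0.0, -1.0]]
wrist_force: [-0.2, -0.6, -0.9]
gripper_width: 0.0359
grip_force: 60.2
time: 36.4
tool_pos: [0.4474, 0.258, 0.2245]
ee_rot: [[-0.001, 1.0, -0.001], [1.0, 0.001, -0.001], [-0.001, -0.001, -1.0]]
wrist_force: [-0.6, -0.7, -0.8]
gripper_width: 0.0357
grip_force: 60.2
time: 36.9
tool_pos: [0.4478, 0.2574, 0.2248]
ee_rot: [[0.001, 1.0, 0.0], [1.0, -0.001, 0.0], [0.0, 0.0, -1.0]]
wrist_force: [0.1, -0.1, -0.9]
gripper_width: 0.0361
grip_force: 60.2
[0.4478 0.2574 0.2248]
blue 0.64 [404. 282.] [0.6564 0.1036 0.051 ]
 mouth 0.5 [404. 275.] [0.5614 0.2095 0.1938]
green 0.64 [334. 118.] [0.5336 0.318  0.051 ]
 mouth 0.91 [379. 217.] [0.532  0.2583 0.1938]
[  292     0   477   304 32286] [383.40788577 119.08932664]
[  417   118   383   186 16613] [524.66712815 176.63263709]
[  417     0   383   135 15160] [560.25092348  59.3280343 ]
[ 595  301  161  146 4775] [649.09905759 392.34680628]
```

View pics/w13.png

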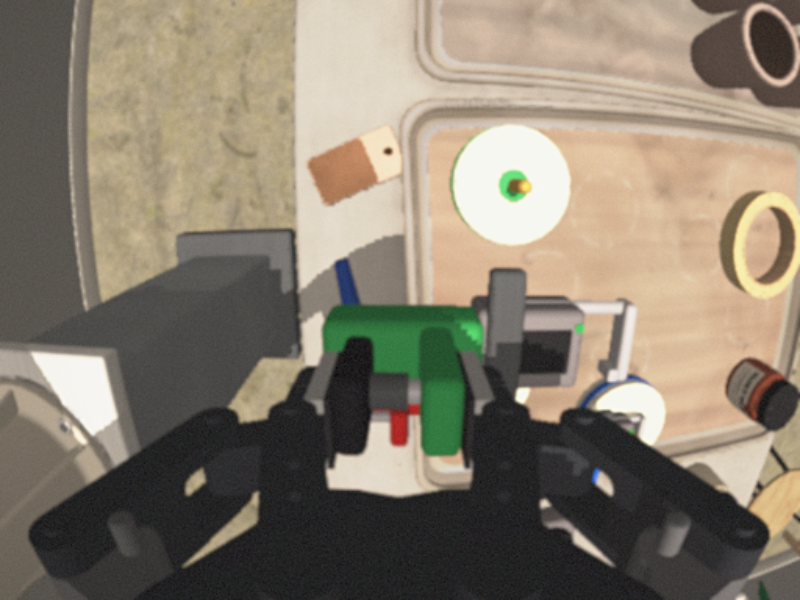

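Green's disc is at 452–570 / 125–245 with its tip at (525,186). That is the same relative geometry as before the blue descent, so I'll run the same sequence and check numerically.

```bash
python3 -m jog '[[1,[0.02,0,0.02],0],[1,[0.02,0,0.02],0],[1,[0.021,0,0.02],0],[1,[0,0,0.025],0],[1,[0,0,0],0]]'; python3 -m jog '[[1,[0,0,0],0],[1,[0,0,0],0],[1,[0,0,0],0],[1,[0,0,0],0],[1,[0,0,0],0]]';python3 posts.py w14; python3 - <<'E'
import cv2,numpy as np
for f,lo in(("w5",100),("w9",0),("w14",45)):
    i=cv2.imread(f"pics/{f}.png"); H=cv2.cvtColor(i,cv2.COLOR_BGR2HSV)
    hue={100:(100,130),0:(0,8),45:(45,80)}[lo]
    m=((H[...,0]>=hue[0])&(H[...,0]<=hue[1])&(H[...,1]>120)&(H[...,2]>60)).astype(np.uint8)[265:305,505:585]
    ys,xs=np.where(m); print(f,xs.min()+505,xs.max()+505,ys.min()+265,ys.max()+265,len(xs))
    w=((H[...,1]<80)&(H[...,2]>180))
    print(" row 290 white",np.where(w[290,590:660])[0].max(initial=-1)+590," col 545 top",np.where(w[180:260,545])[0].min(initial=999)+180)
E
```

```text
time: 37.75
tool_pos: [0.4458, 0.3179, 0.1369]
ee_rot: [[-0.0, 1.0, -0.005], [1.0, 0.0, -0.003], [-0.003, -0.005, -1.0]]
wrist_force: [-0.9, 0.1, -1.4]
gripper_width: 0.0356
grip_force: 60.2
time: 38.25
tool_pos: [0.4481, 0.3188, 0.1404]
ee_rot: [[0.001, 1.0, 0.001], [1.0, -0.001, 0.001], [0.001, 0.001, -1.0]]
wrist_force: [-0.7, 1.0, -1.1]
gripper_width: 0.0361
grip_force: 60.2
[0.4481 0.3188 0.1404]
green 0.84 [354. 195.] [0.5332 0.318  0.051 ]
 mouth 0.77 [378. 215.] [0.5311 0.3209 0.1094]
w5 528 561 280 296 371
 row 290 white 659  col 545 top 220
w9 527 562 281 294 408
 row 290 white 612  col 545 top 222
w14 527 559 280 295 334
 row 290 white 659  col 545 top 180
```

Annulus columns are 527–559, matching the blue and red approaches. Descending.

```bash
python3 -m jog '[[1,[0,-0.0015,0.01],0],[1,[0,0,0.01],0],[1,[0,0,0.01],0],[1,[0,0,0.01],0],[1,[0,0,0.01],0]]'; python3 -m jog '[[1,[0,0,0.004],0],[1,[0,0,0.002],0],[1,[0,0,0.002],0],[1,[0,0,0],0],[1,[0,0,0],0]]'; python3 -m jog '[[1,[0,0,0.001],0],[1,[0,0,0.001],0],[1,[0,0,0],0],[1,[0,0,0],0],[1,[0,0,0],0]]'; python3 -m jog '[[1,[0,0,0.001],0],[1,[0,0,0],0],[1,[0,0,0],0],[1,[0,0,0],0],[1,[0,0,0],0]]'
```

```text
time: 39.1
tool_pos: [0.4461, 0.3186, 0.0886]
ee_rot: [[0.001, 1.0, -0.001], [1.0, -0.001, -0.0], [-0.0, -0.001, -1.0]]
wrist_force: [1.0, 0.2, -1.6]
gripper_width: 0.036
grip_force: 60.2
time: 39.6
tool_pos: [0.4465, 0.3189, 0.0821]
ee_rot: [[0.001, 1.0, 0.0], [1.0, -0.001, 0.0], [0.0, 0.0, -1.0]]
wrist_force: [-0.3, 0.5, -0.8]
gripper_width: 0.0357
grip_force: 60.2
time: 40.1
tool_pos: [0.4463, 0.3188, 0.0798]
ee_rot: [[0.001, 1.0, 0.0], [1.0, -0.001, 0.0], [0.0, 0.0, -1.0]]
wrist_force: [-1.3, 0.5, -0.5]
gripper_width: 0.0357
grip_force: 60.2
time: 40.6
tool_pos: [0.4463, 0.3188, 0.0788]
ee_rot: [[0.001, 1.0, -0.0], [1.0, -0.001, -0.0], [-0.0, -0.0, -1.0]]
wrist_force: [-0.8, -0.4, -0.9]
gripper_width: 0.0356
grip_force: 60.2
```

```bash
python3 -m jog '[[1,[0,0,0.001],0],[1,[0,0,0],0],[1,[0,0,0],0],[1,[0,0,0],0],[1,[0,0,0],0]]'; python3 -m jog '[[1,[0,0,0.0005],0],[1,[0,0,0],0],[1,[0,0,0],0],[1,[0,0,0],0],[1,[0,0,0],0]]'
```

```text
time: 41.1
tool_pos: [0.4463, 0.3189, 0.0784]
ee_rot: [[0.001, 1.0, 0.0], [1.0, -0.001, 0.0], [0.0, 0.0, -1.0]]
wrist_force: [-3.2, -1.3, 7.1]
gripper_width: 0.0358
grip_force: 60.1
time: 41.6
tool_pos: [0.4463, 0.319, 0.0783]
ee_rot: [[0.001, 1.0, 0.0], [1.0, -0.001, 0.0], [0.0, 0.0, -1.0]]
wrist_force: [-5.2, -1.9, 12.1]
gripper_width: 0.0363
grip_force: 60.0
```

```bash
python3 -m jog '[[1,[0,0,-0.001],0],[1,[0,0,0],0],[0.5,[0,0,0],0],[0.4,[0,0,0],0],[0.3,[0,0,0],0]]'; python3 -m jog '[[0.2,[0,0,0],0],[0.1,[0,0,0],0],[0,[0,0,0],0],[0,[0,0,0],0],[0,[0,0,0],0]]';  python3 -m jog '[[0,[0,0,0],0],[0,[0,0,-0.01],0],[0,[0,0,-0.02],0],[0,[0,0,-0.03],0],[0,[0,0,-0.03],0]]'; python3 -m jog '[[0,[-0.02,0.01,-0.03],0],[0,[-0.03,0.02,-0.03],0],[0,[-0.035,0.01,-0.02],0],[0,[-0.035,0,-0.02],0],[0,[-0.03,0,-0.02],0]]'; python3 -m jog '[[0,[0,0,0],0],[0,[0,0,0],0],[0,[0,0,0],0],[0,[0,0,0],0],[0,[0,0,0],0]]'; python3 posts.py w15; python3 - <<'E'
from h import *
for a in look_for("start_button","wrist")[:1]+spot_point("start_button_top","wrist")[:2]:
    print(a, onz("wrist",a["centre"],.036,state()).round(4) if "centre" in a else "")
E
```

```text
time: 42.1
tool_pos: [0.4463, 0.3188, 0.0782]
ee_rot: [[0.001, 1.0, -0.0], [1.0, -0.001, -0.0], [-0.0, -0.0, -1.0]]
wrist_force: [0.7, 0.3, -0.0]
gripper_width: 0.0592
grip_force: 0.0
time: 42.6
tool_pos: [0.4463, 0.3188, 0.0783]
ee_rot: [[0.001, 1.0, 0.0], [1.0, -0.001, 0.0], [0.0, 0.0, -1.0]]
wrist_force: [0.2, -0.2, -0.6]
gripper_width: 0.085
grip_force: 0.0
time: 43.1
tool_pos: [0.4461, 0.3186, 0.1697]
ee_rot: [[0.001, 1.0, -0.0], [1.0, -0.001, -0.0], [-0.0, -0.0, -1.0]]
wrist_force: [-0.4, 0.2, -0.1]
gripper_width: 0.0854
grip_force: 0.0
time: 43.6
tool_pos: [0.4861, 0.167, 0.2899]
ee_rot: [[0.001, 1.0, 0.001], [1.0, -0.001, -0.0], [-0.0, 0.001, -1.0]]
wrist_force: [0.8, 0.3, 0.7]
gripper_width: 0.0851
grip_force: 0.0
time: 44.1
tool_pos: [0.4858, 0.1694, 0.2876]
ee_rot: [[-0.0, 1.0, -0.001], [1.0, 0.0, -0.0], [-0.0, -0.001, -1.0]]
wrist_force: [0.8, -0.6, 0.5]
gripper_width: 0.0852
grip_force: 0.0
[0.4858 0.1694 0.2876]
red 0.91 [276. 170.] [0.5137 0.1587 0.051 ]
 mouth 0.68 [230.  40.] [0.4717 0.2802 0.2566]
blue 0.91 [374. 210.] [0.6562 0.1024 0.051 ]
 mouth 0.82 [375. 203.] [0.565  0.1798 0.2566]
green 0.91 [292.  50.] [0.5327 0.3162 0.051 ]
 mouth 0.69 [290.  48.] [0.507  0.2748 0.2566]
{'bbox': [317.9, 281.6, 340.1, 296.2], 'confidence': 0.85} 
{'centre': [330.0, 291.4], 'confidence': 0.51} [ 0.609  -0.0455  0.036 ]
```

View pics/w15.png

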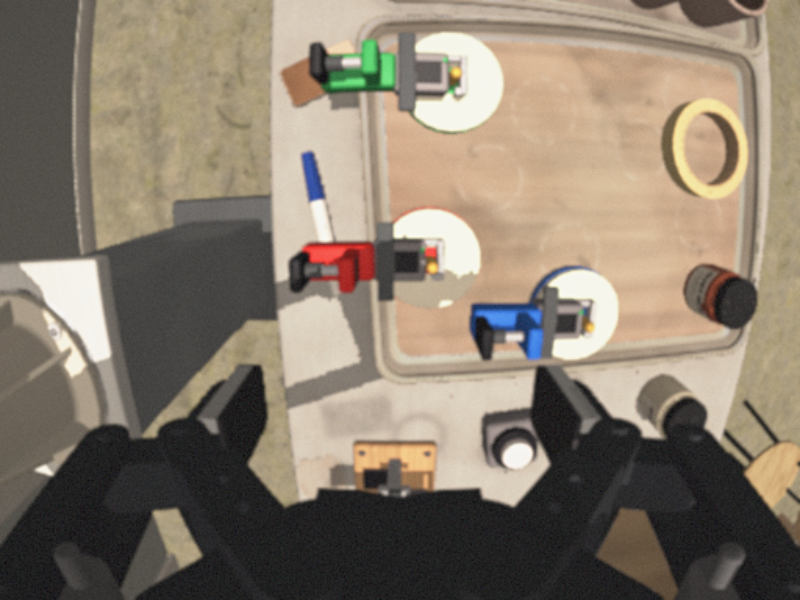

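All three probes are seated with their post tips inside the hooks: green (456,73), red (432,267), blue (590,327). The yellow probe is still on the stand. The button is at (516,454).

```bash
python3 - <<'E'
from h import *
R=np.array([[0,1,0],[1,0,0],[0,0,-1.]])
a=ray("wrist",np.array((516,455))*.64,state()); b=ray("wrist",np.array((489,421))*.64,{"ee_rot":R,"tool_pos":np.array([.5312,.0898,.2255])})
rs=[a,b]
for c in("scene","top"):
    viewer.get_image(c)
    for q in spot_point("start_button_top",c)[:1]: rs.append(ray(c,q["centre"])); print(c,q["confidence"],onz(c,q["centre"],.042))
print(tri(rs[:2]),tri(rs)); 
for r in rs[:2]: print(r[0]+r[1]*(.042-r[0][2])/r[1][2])
E
```

```text
scene 0.75 [0.52865255 0.31844421 0.042     ]
top 0.51 [ 0.59309253 -0.03057946  0.042     ]
[ 0.60220165 -0.02853531  0.05938466] [ 0.62367584 -0.00218011 -0.07942051]
[ 0.60756468 -0.04087625  0.042     ]
[ 0.60611224 -0.03897454  0.042     ]
```

```bash
python3 -m jog '[[0,[-0.03,0.016,0],0],[0,[-0.03,0.016,0],0],[0,[-0.03,0.016,0],0],[1,[-0.03,0.016,0],0],[1,[-0.03,0.016,0],0]]'; python3 -m jog '[[1,[-0.03,0.016,0],0],[1,[-0.02,0.016,0.03],0],[1,[0,0.002,0.03],0],[1,[0,0,0.03],0],[1,[0,0,0],0]]'; python3 -m jog '[[1,[0,0,0],0],[1,[0,0,0],0],[1,[0,0,0],0],[1,[0,0,0],0],[1,[0,0,0],0]]'; python3 - <<'E'
from h import *
s=state(); i=viewer.get_image("wrist"); print(s["tool_pos"])
for a in spot_point("start_button_top","wrist")[:2]: print(a, onz("wrist",a["centre"],.042,s).round(4))
for a in look_for("start_button","wrist")[:2]: print(a)
p=proj("wrist",(.604,-.032,.042),s); print(p)
m=(i.min(2)>200).astype(np.uint8); n,l,st,c=cv2.connectedComponentsWithStats(m)
for k in range(1,n):
    if st[k,4]>60 and np.hypot(*(c[k]-p))<60: print(st[k],c[k],onz("wrist",c[k],.042,s).round(4))
E
```

```text
time: 45.25
tool_pos: [0.5666, 0.0173, 0.2884]
ee_rot: [[0.001, 1.0, 0.0], [1.0, -0.001, 0.0], [0.0, 0.0, -1.0]]
wrist_force: [-0.4, 1.2, -0.1]
gripper_width: 0.0595
grip_force: 0.0
time: 45.75
tool_pos: [0.5974, -0.0315, 0.1943]
ee_rot: [[0.001, 1.0, -0.007], [1.0, -0.001, 0.0], [0.0, -0.007, -1.0]]
wrist_force: [-0.0, 0.4, -0.1]
gripper_width: -0.0001
grip_force: 0.0
time: 46.25
tool_pos: [0.6004, -0.0313, 0.1991]
ee_rot: [[0.0, 1.0, 0.001], [1.0, -0.0, -0.0], [-0.0, 0.001, -1.0]]
wrist_force: [0.1, -0.5, 0.1]
gripper_width: -0.0003
grip_force: 0.0
[ 0.60035617 -0.03127823  0.19913589]
{'centre': [259.5, 180.2], 'confidence': 0.64} [ 0.6057 -0.0359  0.042 ]
{'centre': [362.6, 198.8], 'confidence': 0.16} [ 0.7206 -0.0569  0.042 ]
[257.9231057  176.52251768]
[ 177  112  109   47 2078] [230.42204042 132.33397498] [0.5761 0.0142 0.042 ]
```

```bash
python3 -m jog '[[1,[-0.003,0.004,0.03],0],[1,[0,0,0.03],0],[1,[0,0,0.03],0],[1,[0,0,0.03],0],[1,[0,0,0.02],0]]'; python3 -m jog '[[1,[0,0,0],0],[1,[0,0,0],0],[1,[0,0,0],0],[1,[0,0,0.003],0],[1,[0,0,0],0]]'; python3 -m jog '[[1,[0,0,0.003],0],[1,[0,0,0],0],[1,[0,0,0.003],0],[1,[0,0,0],0],[1,[0,0,0],0]]'; python3 -m jog '[[1,[0,0,0.002],0],[1,[0,0,0],0],[1,[0,0,0],0],[1,[0,0,0],0],[1,[0,0,0],0]]'
```

```text
time: 46.9
tool_pos: [0.6031, -0.0343, 0.0562]
ee_rot: [[0.001, 1.0, -0.002], [1.0, -0.001, 0.0], [0.0, -0.002, -1.0]]
wrist_force: [0.3, -0.8, -0.6]
gripper_width: 0.0004
grip_force: 0.0
time: 47.4
tool_pos: [0.6044, -0.0344, 0.056]
ee_rot: [[0.001, 1.0, 0.001], [1.0, -0.001, -0.0], [-0.0, 0.001, -1.0]]
wrist_force: [1.2, -0.1, 0.1]
gripper_width: -0.0001
grip_force: 0.0
time: 47.9
tool_pos: [0.6041, -0.0343, 0.0493]
ee_rot: [[0.001, 1.0, -0.0], [1.0, -0.001, 0.0], [0.0, -0.0, -1.0]]
wrist_force: [-1.8, -0.1, 3.5]
gripper_width: -0.0001
grip_force: 1.4
time: 48.4
tool_pos: [0.6042, -0.0344, 0.0474]
ee_rot: [[0.001, 1.0, 0.0], [1.0, -0.001, -0.0], [-0.0, 0.0, -1.0]]
wrist_force: [-0.7, -0.9, 5.0]
gripper_width: -0.0002
grip_force: 2.0
```

```bash
python3 -m jog '[[1,[0,0,0.002],0],[1,[0,0,0],0],[1,[0,0,0],0],[1,[0,0,0],0],[1,[0,0,0],0]]'; python3 -m jog '[[1,[0,0,0.0015],0],[1,[0,0,0],0],[1,[0,0,0],0],[1,[0,0,0],0],[1,[0,0,0],0]]'
```

```text
time: 48.9
tool_pos: [0.6042, -0.0344, 0.046]
ee_rot: [[0.001, 1.0, 0.0], [1.0, -0.001, 0.0], [0.0, 0.0, -1.0]]
wrist_force: [-4.0, 0.1, 11.6]
gripper_width: 0.0002
grip_force: 6.0
time: 49.4
tool_pos: [0.6043, -0.0344, 0.0457]
ee_rot: [[0.001, 1.0, 0.001], [1.0, -0.001, -0.0], [-0.0, 0.001, -1.0]]
wrist_force: [-7.4, 0.4, 25.3]
gripper_width: 0.0002
grip_force: 12.7
```

```bash
python3 -m jog '[[1,[0,0,-0.01],0],[1,[0,0,-0.03],0],[1,[0,0,-0.04],0],[1,[0,0,-0.04],0],[1,[0,0,-0.04],0]]'; python3 -m jog '[[1,[0,-0.03,-0.04],0],[1,[0,-0.03,-0.03],0],[1,[0,-0.03,0],0],[1,[0,0,0],0],[1,[0,0,0],0]]'; python3 posts.py w16; python3 - <<'E'
from h import *
for c in("scene","top"):
    viewer.get_image(c)
    for q in("red","blue","green"):
        for k in("post","probe_mouth"):
            for a in spot_point(f"{q}_{k}",c)[:1]: print(c,q,k,round(a["confidence"],2),np.round(a["centre"]),onz(c,a["centre"],.05)[:2].round(3))
E
```

```text
time: 49.9
tool_pos: [0.6036, -0.0343, 0.2048]
ee_rot: [[0.001, 1.0, -0.001], [1.0, -0.001, 0.0], [0.0, -0.001, -1.0]]
wrist_force: [0.5, -0.0, -0.3]
gripper_width: -0.0
grip_force: 0.0
time: 50.4
tool_pos: [0.514, -0.0343, 0.2738]
ee_rot: [[0.001, 1.0, 0.001], [1.0, -0.001, -0.0], [-0.0, 0.001, -1.0]]
wrist_force: [1.5, -0.1, 0.4]
gripper_width: 0.0002
grip_force: 0.0
[ 0.514  -0.0343  0.2738]
red 0.72 [253.  10.] [0.5123 0.1629 0.051 ]
 mouth 0.58 [260.  10.] [0.5175 0.0951 0.2428]
blue 0.94 [366.  57.] [0.6564 0.1081 0.051 ]
 mouth 0.86 [366.  54.] [0.5824 0.0709 0.2428]
 mouth 0.64 [262.   8.] [0.5188 0.0964 0.2428]
scene red post 0.97 [264. 270.] [0.503 0.165]
scene red probe_mouth 0.78 [260. 268.] [0.516 0.165]
scene blue post 0.83 [226. 236.] [0.646 0.109]
scene blue probe_mouth 0.56 [226. 236.] [0.647 0.109]
scene green post 0.64 [206. 201.] [0.776 0.014]
scene green probe_mouth 0.8 [220. 313.] [0.532 0.321]
top red post 0.54 [205. 218.] [0.508 0.156]
top red probe_mouth 0.82 [201. 214.] [0.522 0.169]
top blue post 0.85 [217. 174.] [0.66  0.112]
top blue probe_mouth 0.66 [276. 235.] [ 0.445 -0.081]
top green post 0.84 [156. 212.] [0.535 0.321]
top green probe_mouth 0.91 [152. 212.] [0.534 0.334]
```

Everything is where it was left. Handing in.

```bash
python3 -c "
from rig import ticket
print(ticket.finish_job())"
```

```text
the job is handed in; nothing more can be done
None
```

I hooked the blue, red and green probes tight on their bats, left the yellow probe hanging because its bat is not there, then pressed the start button fully down and handed the job in; no verdict came back.

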